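# Load the thread tube into the winder's roller cradle

## Robot

A 6-joint arm with a two-finger parallel gripper is mounted at the origin on the work surface. World frame = base frame: x ahead of the robot, y to its left, z up, the work surface at z = 0. Lengths are in m, angles in rad, forces in N, time in s.
With the tool pointing down it reaches from about 0.225 to 0.875 m from the base axis. Payload 3.4 kg.
Tool frame: the origin (TCP) lies where the fingers leave the gripper's body, on its centre line; the fingertips stand 73 mm ahead of it and the grasp point (between the pads) lies 54 mm ahead of it (manip.pinch_z is the distance from the TCP to the grasp point, in m); z points along the fingers, y is the line along which they close (so a half turn about z gives the same grasp; the last joint's range is limited). The gripper opens to 85 mm and grips with 20 to 120 N. Pads are 22 mm wide; open, the fingers measure 114 mm over their backs; the gripper's body (76 mm by 85 mm) begins 54 mm behind the grasp point. The pads swing forward as they close: fully open they stand 13 mm farther back than shut.
Start: joints at [1.022, 0.276, 1.505, -0, 1.361, -0.121], TCP at [0.239, 0.523, 0.304] pointing down, gripper open.
Joint ranges: [-2.89, 2.89], [-0.75, 2.08], [0.22, 2.7], [-1.18, 4.32], [0.11, 2.71], [-2.7, 2.7]. Speed limits (rad/s): [2.57, 2.57, 3.14, 3.14, 3.14, 3.14].

## Interface

Orientations are given as a unit quaternion [w, x, y, z].
In Python, from rig import readout, imaging, manip gives the robot as it stands. The module is installed in compiled form; this text tells all that it offers.
- The arm moves only by the tool servo_tool, never from a script. Its argument "moves" is a list of rows, each an object with "dp": the shift along the tool's x, y, z in units of 0.2 m (1.0 is 0.2 m), a list of three; "delta_rot": the turn, a rotation vector about the tool's x, y, z in units of 0.1 rad (1.0 is 0.1 rad), a list of three; "fingers": the opening, from 0 (shut) to 1 (fully open). In form: [{"dp": [dx, dy, dz], "delta_rot": [wx, wy, wz], "fingers": fingers}, ...]. A call has 1 to 5 rows; each row shifts and turns the commanded pose from where the row before left it, along the tool's axes as they then stand; what a row does not reach is not made up. A row lasts 1/10 s, in which the tool goes at most 50 mm and 8.59 degrees, less where a joint would pass 70% of its speed; a pose out of reach is approached as far as the arm can. A call with a number of a shift or a turn outside -1 to 1 is refused whole. A call with a gripper value outside its range is refused whole. The fingers move at their own pace and stop on an object; "force" is the grip in N (left out, the last holds). Time passes only in rows, so rows that do not move let the fingers close. It gives the time, the measured TCP pose, the force, the opening and the grip force at its end, in the units of the state.
- readout.get_state(): the state, without advancing time (a new reading comes with each control period).
- imaging.get_image(name): name is "side" or "top" or "wrist"; returns (picture, depth): 384x512x3 uint8, red, green, blue; 384x512 float32, m along the optical axis (not along the pixel's ray), 0 where there is no reading.
- imaging.calibration(name): a dict with "intrinsics" (3x3 intrinsics, pixels), "R" (3x3) and "t" (3): a world point X has camera coordinates R X + t; the wrist camera has in their place "hand_eye" (4x4, takes a point from camera to tool coordinates, whose origin is the TCP and whose axes are the flange's). Camera axes: x right, y down, z forward; pixel columns grow to the right and rows downward; lengths in m; the calibration is good to about 2 mm. A picture is of the moment at which its call begins: read the wrist's pose just before it. calibration takes no time and is no camera call.
- manip.sign_off(): hands the job in; it is judged then, once.
The state is a dict: "clock": time; "qpos": joint angles; "qd": joint speeds; "effort": joint torques, N m; "position": TCP position; "ee_rot": TCP orientation; "contact_force": force on the tool from outside, world axes, zero at the start; "moment": the same for the moment, N m; "width": finger opening in m; "gripper_force": force on a finger pad.
Only numpy, scipy, OpenCV 4.12 (cv2) and the standard library are available. Lean on these libraries where they do the work, as an engineer would, in place of code of your own. Each camera call takes 0.05 s, during which the arm holds its last target. There are 200 camera calls.

## Task

Tip the tall thread tube that stands on the cradle's step over onto its side, so that it lies along the trough on the two steel rods, and slide it fully home against the upright end plate. Then swing the presser arm over and down until its rubber roller rests on the tube. Do not let the tube fall off the cradle, and leave everything else on the table where it is.

Things in the scene. Friction and masses are not known exactly. Their poses are not given: they have to be found in the camera images.
- cradle: roller cradle fixed to the table: aluminium base 135 x 255 mm (cradle x -58 to +78, y -150 to +105), 12 thick. Origin on the table top under the trough's centre line; its y axis runs along the trough from the step to the end plate, x across it towards the presser's hinge, z up. All mm below are in this frame
- step_top (a point): centre of the step's flat top (cradle x 0, y -110, z 35 mm). The step is an aluminium block, y -150 to -70, x -50 to +50; the trough begins at its edge
- trough_mid (a point): middle of the trough, on the axis that a lying tube takes (x 0, y 0, z 61 mm). Two steel rods 16 mm across run along y from -70 to +85, centred at x -24 and +24, z 34, tops at z 42
- stop_face (a point): point on the end plate's inner face (x 0, y +85, z 61 mm). The plate is 110 mm wide, 8 thick, up to z 102
- presser_hinge (a point): point on the hinge axis of the presser arm, which runs along the cradle's y: cradle x +52, y +45, z 96 mm. Its steel post (20 x 24 mm) stands below it
- presser (a joint): angle of the presser arm about its hinge, rad: 0 = level across the trough, its roller just touching a tube that lies there; 1.57 = pointing straight up; about 2 at the start, leaning away from the trough. The hinge is stiff: the arm stays where it is left. Range -0.12 to 2.3
- presser_tip (a point): centre of the black ball (16 mm across) at the free end of the presser arm, 86 mm from the hinge. The arm is a steel bar 12 mm wide and 8 thick; its black rubber roller (14 mm across, 40 long, along the cradle's y) sits 52 mm from the hinge
- tube: the tall thread tube, cream thread between white flanges, a solid cylinder 56 mm across and 130 long, about 0.2 kg. Origin at the centre of its foot, z along its axis; it starts upright on the cradle's step, top 165 mm above the table
- tube_center (a point): middle of the tall tube, 65 mm from either end on its axis; 65 mm short of the end plate when the tube is home
- short_tube: short thread tube (44 mm across, 60 high) standing on the mat near the cradle; origin at centre of its foot
- pincushion: black domed pincushion, 80 mm across, 50 high, on the mat near the cradle; origin at centre of underside
- pin_tin: round flat steel pin tin, 60 mm across, 20 high, on the mat near the cradle; origin at centre of underside
- cone: tapered thread cone, 74 mm across at the foot, 148 high; origin at centre of underside
- button_jar: amber glass jar with a brass lid, 68 mm across, 85 high; origin at centre of underside
- shears: tailor's shears lying flat, 215 mm long, 11 mm high; origin near the pivot on the mat
- clapper: wooden pressing block, 60 x 220 x 40 mm high; origin at centre of underside

How it is judged:
By the outcome, as a careful person would: the job done as asked, in the order asked, and still so for the second after the job is handed in, with the robot touching nothing.
It also fails if it takes over 54 s, if anything falls off the work surface, if the arm or the gripper's body presses on something with over 40 N, if the wrist force passes 120 N, or if a joint passes its speed limit or range.

## Working session

There is one attempt and no reset: what is moved stays moved. The work goes in short steps, Python scripts to look and compute and a tool call to move; the robot and the scene stay as the last step left them, time stands still between calls to the robot, and variables do not carry over. Pictures are saved under pics/ and viewed, at most 10 in all, crops included, and the job is handed in when it is done.

Besides the shell and the picture viewer there is one more tool, called as name([rows], argument=value, ...), one row to a line, values as JSON. servo_tool: Moves the arm, as the interface text tells. Its arguments: {"type":"object","properties":{"moves":{"type":"array"},"force":{"type":"number"}},"required":["moves"]}

```bash
mkdir -p pics; cat > h.py <<'E'
import numpy as np, cv2
from rig import readout, imaging, manip
def grab(n):
    im,d=imaging.get_image(n); c=imaging.calibration(n); return im,d,c
def save(im,f): cv2.imwrite('pics/'+f,cv2.cvtColor(im,cv2.COLOR_RGB2BGR))
def cloud(d,c):
    K=np.array(c['intrinsics']);v,u=np.indices(d.shape)
    P=np.stack([(u-K[0,2])/K[0,0]*d,(v-K[1,2])/K[1,1]*d,d],-1)
    W=(P-np.array(c['t']))@np.array(c['R']); W[d==0]=np.nan; return W
E
python3 - <<'E'
from h import *
s=readout.get_state();print(s)
for n in('top','side'):
    im,d,c=grab(n);save(im,n+'0.png');np.save(n+'0.npy',cloud(d,c));print(n,c)
E
```

```text
{'clock': 0.0, 'qpos': array([ 1.02196621e+00,  2.76576857e-01,  1.50615377e+00, -1.98489676e-05,
        1.36073137e+00, -1.20971733e-01]), 'qd': array([-0.00184431, -0.0008992 ,  0.00131843, -0.00232769,  0.00091319,
       -0.00052191]), 'effort': array([-7.46459391e-04, -4.16766357e+01, -2.45808363e+01,  1.27949500e-05,
        1.09733711e-02,  2.76108966e-05]), 'position': array([0.23835636, 0.52281018, 0.30304173]), 'ee_rot': array([-2.98039275e-04,  2.12299030e-01,  9.77204302e-01, -8.85935698e-04]), 'contact_force': array([-0.59643854,  0.11378577, -0.39838788]), 'moment': array([-0.01897827, -0.06875586, -0.05218973]), 'gripper_force': 0.0, 'width': 0.0852110534800655}
top {'intrinsics': array([[347.20480051,   0.        , 263.42793846],
       [  0.        , 347.20480051, 186.62860098],
       [  0.        ,   0.        ,   1.        ]]), 'R': array([[-0.00979027, -0.99979514,  0.01771512],
       [-0.98842909,  0.00699418, -0.15152232],
       [ 0.15136737, -0.01899358, -0.98829508]]), 't': array([-0.01791894,  0.5256885 ,  1.03904771])}
side {'intrinsics': array([[472.23231973,   0.        , 252.16734678],
       [  0.        , 472.23231973, 194.77161448],
       [  0.        ,   0.        ,   1.        ]]), 'R': array([[ 0.98432258, -0.17625778, -0.00650076],
       [-0.11382718, -0.60665718, -0.78677216],
       [ 0.13473099,  0.77517756, -0.61720929]]), 't': array([-0.5088921 ,  0.13710877,  1.67260105])}
```

View pics/top0.png

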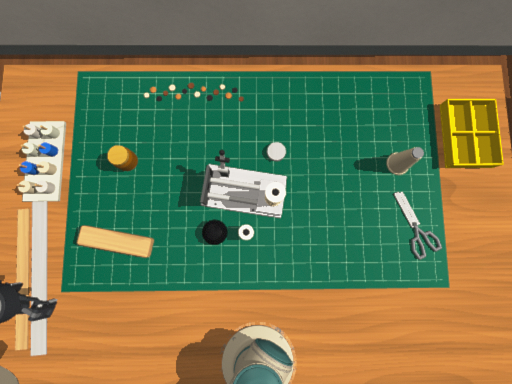

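View pics/side0.png

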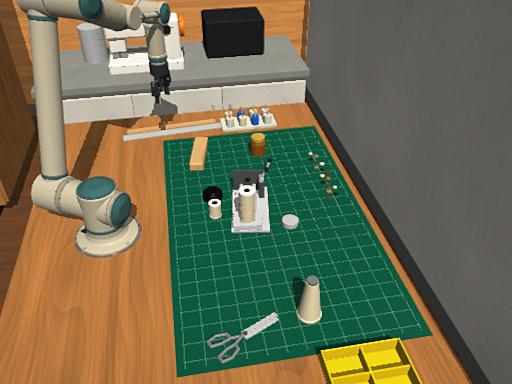

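The top view shows the cradle at about (245,190), with the tube on its right end at (274,192). The end plate is at the left, near (207,185), and the presser at (222,160) leans away from the trough. So cradle y is roughly world +y. Next I'll measure from the depth clouds.

```bash
python3 - <<'E'
from h import *
W=np.load('top0.npy')
R=W[150:240,190:300].reshape(-1,3)
R=R[np.isfinite(R).all(1)]
mat=R[np.abs(R[:,2])<.006];print('mat z',np.median(mat[:,2]))
def comp(lo,hi,src,sl):
    r=src[sl];m=((r[...,2]>lo)&(r[...,2]<hi)).astype(np.uint8)
    n,l,st,_=cv2.connectedComponentsWithStats(m)
    for i in range(1,n):
        if st[i,4]>12:
            p=r[l==i];print(lo,hi,st[i,4],'mean',p.mean(0).round(4),'min',p.min(0).round(3),'max',p.max(0).round(3),cv2.minAreaRect(p[:,:2].astype(np.float32)*1000))
sl=np.s_[140:245,190:300]
comp(.007,.2,W,sl)
print();comp(.155,.175,W,sl);comp(.03,.039,W,sl);comp(.094,.108,W,sl);comp(.11,.19,W,sl)
print('side');S=np.load('side0.npy');sl=np.s_[150:240,200:310]
comp(.155,.175,S,sl);comp(.03,.039,S,sl);comp(.09,.2,S,sl)
E
```

```text
mat z -0.0006456919917554739
0.007 0.2 271 mean [ 0.645  -0.0646  0.0182] min [ 0.616 -0.094  0.008] max [ 0.676 -0.035  0.024] ((645.5304565429688, -64.55426025390625), (57.50154495239258, 58.3471565246582), 28.311647415161133)
0.007 0.2 3466 mean [0.5172 0.0422 0.0463] min [ 0.433 -0.096  0.007] max [0.607 0.175 0.183] ((524.7965087890625, 38.62385559082031), (254.4618682861328, 146.0471954345703), 80.56538391113281)
0.007 0.2 512 mean [0.3875 0.1287 0.0381] min [0.351 0.092 0.011] max [0.424 0.168 0.051] ((387.4880676269531, 130.00820922851562), (73.71031188964844, 76.08335876464844), 0.13127268850803375)
0.007 0.2 168 mean [0.3871 0.0324 0.0585] min [0.368 0.011 0.053] max [0.407 0.052 0.063] ((387.3493347167969, 31.531600952148438), (42.015254974365234, 38.79891586303711), 89.47945404052734)

0.155 0.175 17 mean [0.5939 0.0948 0.163 ] min [0.59  0.089 0.155] max [0.599 0.101 0.174] ((593.6031494140625, 94.02535247802734), (6.928167819976807, 13.37022876739502), 18.268234252929688)
0.155 0.175 323 mean [ 0.4926 -0.052   0.1636] min [ 0.466 -0.079  0.159] max [ 0.52  -0.024  0.168
[... 3302 characters left out ...]
67 0.039] ((497.73614501953125, -13.792091369628906), (154.21461486816406, 98.06411743164062), 81.3132095336914)
0.03 0.039 16 mean [0.3784 0.0165 0.0342] min [0.366 0.01  0.03 ] max [0.394 0.025 0.038] ((378.1187438964844, 15.575639724731445), (10.229741096496582, 30.601003646850586), 69.12089538574219)
0.09 0.2 213 mean [0.5542 0.1196 0.1163] min [0.471 0.074 0.09 ] max [0.605 0.161 0.184] ((545.7135620117188, 135.01026916503906), (63.167938232421875, 148.62664794921875), 53.361080169677734)
0.09 0.2 391 mean [ 0.488  -0.0657  0.1404] min [ 0.463 -0.084  0.09 ] max [ 0.519 -0.022  0.173] ((489.66717529296875, -55.876895904541016), (57.25917434692383, 58.70071029663086), 32.915103912353516)
```

```bash
python3 - <<'E'
from h import *
for n,(a,b,c,d) in(('top',(140,245,190,300)),('side',(150,240,200,310))):
    im=cv2.imread(f'pics/{n}0.png')[a:b,c:d];cv2.imwrite(f'pics/{n}c.png',cv2.resize(im,None,fx=6 if n=='side' else 5,fy=6 if n=='side' else 5,interpolation=cv2.INTER_CUBIC))
E
```

```text
(no output)
```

View pics/topc.png

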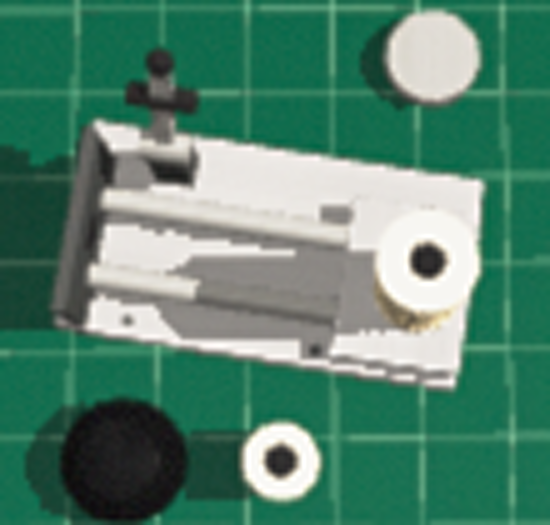

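The plate top gives yaw −9.35° and origin ≈ (0.5137, 0.0634). The hinge point predicted from that agrees with the depth cloud. My plan:
- Grip the tube with the tool horizontal, pointing along +y_c.
- Rotate to tool-down, which lays the tube with its top towards the plate.
- Push it home, then swing the presser by its ball.

I'll write a planner helper for the rows.

```bash
cat >> h.py <<'E'
from scipy.spatial.transform import Rotation as Ro
import json
psi=np.radians(-9.35); xc=np.array([np.cos(psi),np.sin(psi),0]); yc=np.array([-np.sin(psi),np.cos(psi),0]); Z=np.array([0,0,1.])
O=np.array([.5137,.0634,0])
def w(x,y,z): return O+xc*x/1000+yc*y/1000+Z*z/1000
def cr(p): p=np.asarray(p)-O; return np.array([p@xc,p@yc,p[2]])*1000
B=Ro.from_matrix(np.stack([yc,xc,-Z],1))   # tool down, closing along x_c
def tilt(th): return B*Ro.from_rotvec([0,th,0])  # pi/2: tool along +y_c
def here(off=.054):
    s=readout.get_state();q=s['ee_rot'];R=Ro.from_quat(np.r_[q[1:],q[0]]);p=s['position']
    print('t',round(s['clock'],2),'TCPc',cr(p).round(1),'graspc',cr(p+R.apply([0,0,off])).round(1),'rotTo B',(R.inv()*B).as_rotvec().round(3),'q',s['qpos'].round(2),'F',s['contact_force'].round(1),'w',round(s['width'],4),s['gripper_force'])
    return p,R
def plan(p,R,tg,RT,n,off=.054,fin=1):
    "rows taking point off ahead of TCP to tg (world), rot to RT, straight/even"
    rv=(R.inv()*RT).as_rotvec(); a=p+R.apply([0,0,off]); Rk=R;pk=p;rows=[]
    for k in range(1,n+1):
        Rn=R*Ro.from_rotvec(rv*k/n); pn=a+(tg-a)*k/n-Rn.apply([0,0,off])
        rows.append([*np.round(Rk.inv().apply(pn-pk)/.2,2),*np.round(rv/n/.1,2)])
        pk=pk+Rk.apply(np.array(rows[-1][:3])*.2);Rk=Rk*Ro.from_rotvec(np.array(rows[-1][3:])*.1)
    for i in range(0,n,5): print(json.dumps([list(map(float,r)) for r in rows[i:i+5]]))
    return pk,Rk
E
python3 - <<'E'
from h import *
p,R=here()
T=np.load('top0.npy');print('tube c',cr([.4925,-.0523,0]),cr([.490,-.0545,0]))
r=T[155:185,205:240].reshape(-1,3);r=r[np.isfinite(r).all(1)&(r[:,2]>.16)];print('tip',np.array([cr(x) for x in r]).round(0)[:40:2].tolist())
P=cr([.5,0,0])
p,R=plan(p,R,w(-10,-280,300),B,20)
print();plan(p,R,w(-10,-280,250),tilt(np.pi/2),18)
E
```

```text
t 0.1 TCPc [-346.3  408.6  303.1] graspc [-346.3  408.6  249.1] rotTo B [-2.000e-03  1.000e-03  1.306e+00] q [ 1.02  0.28  1.51  0.    1.36 -0.12] F [ 0.3 -0.6 -0.5] w 0.0855 0.0
tube c [  -2.12114835 -117.60710323    0.        ] [  -4.23051124 -120.1840371     0.        ]
tip [[75.0, 49.0, 169.0], [75.0, 43.0, 171.0], [73.0, 49.0, 163.0], [73.0, 43.0, 166.0]]
[[-0.13, -0.14, -0.01, -0.0, 0.0, 0.65], [-0.13, -0.14, -0.02, -0.0, 0.0, 0.65], [-0.15, -0.13, -0.01, -0.0, 0.0, 0.65], [-0.15, -0.11, -0.01, -0.0, 0.0, 0.65], [-0.16, -0.11, -0.01, -0.0, 0.0, 0.65]]
[[-0.16, -0.1, -0.02, -0.0, 0.0, 0.65], [-0.17, -0.08, -0.01, -0.0, 0.0, 0.65], [-0.18, -0.08, -0.01, -0.0, 0.0, 0.65], [-0.18, -0.06, -0.01, -0.0, 0.0, 0.65], [-0.19, -0.05, -0.02, -0.0, 0.0, 0.65]]
[[-0.18, -0.04, -0.01, -0.0, 0.0, 0.65], [-0.19, -0.02, -0.01, -0.0, 0.0, 0.65], [-0.19, -0.02, -0.01, -0.0, 0.0, 0.65], [-0.2, 0.0, -0.02, -0.0, 0.0, 0.65], [-0.19, 0.01, -0.01, -0.0, 0.0, 0.65]]
[[-0.19, 0.03, -0.01, -0.0, 0.0, 0.65], [-0.19, 0.03, -0.01, -0.0, 0.0, 0.65], [-0.18, 0.05, -0.02, -0.0, 0.0, 0.65], [-0.18, 0.06, -0.01, -0.0, 0.0, 0.65], [-0.18, 0.07, -0.01, -0.0, 0.0, 0.65]]

[[-0.02, -0.0, 0.01, -0.0, 0.87, 0.0], [-0.03, -0.0, 0.02, -0.0, 0.87, 0.0], [-0.02, -0.0, 0.01, -0.0, 0.87, 0.0], [-0.03, -0.0, 0.02, -0.0, 0.87, 0.0], [-0.03, -0.0, 0.01, -0.0, 0.87, 0.0]]
[[-0.03, -0.0, 0.02, -0.0, 0.87, 0.0], [-0.03, -0.0, 0.01, -0.0, 0.87, 0.0], [-0.03, -0.0, 0.01, -0.0, 0.87, 0.0], [-0.03, -0.0, 0.01, -0.0, 0.87, 0.0], [-0.04, -0.0, 0.01, -0.0, 0.87, 0.0]]
[[-0.03, -0.0, 0.01, -0.0, 0.87, 0.0], [-0.04, -0.0, 0.01, -0.0, 0.87, 0.0], [-0.03, -0.0, 0.01, -0.0, 0.87, 0.0], [-0.04, -0.0, 0.01, -0.0, 0.87, 0.0], [-0.04, -0.0, 0.0, -0.0, 0.87, 0.0]]
[[-0.03, -0.0, 0.01, -0.0, 0.87, 0.0], [-0.04, -0.0, 0.0, -0.0, 0.87, 0.0], [-0.04, -0.0, 0.0, -0.0, 0.87, 0.0]]
```

servo_tool([
  {"dp":[-0.13,-0.14,-0.01],"delta_rot":[0,0,0.65],"fingers":1},
  {"dp":[-0.13,-0.14,-0.02],"delta_rot":[0,0,0.65],"fingers":1},
  {"dp":[-0.15,-0.13,-0.01],"delta_rot":[0,0,0.65],"fingers":1},
  {"dp":[-0.15,-0.11,-0.01],"delta_rot":[0,0,0.65],"fingers":1},
  {"dp":[-0.16,-0.11,-0.01],"delta_rot":[0,0,0.65],"fingers":1},
])

```text
clock: 0.6
position: [0.2943, 0.3379, 0.3156]
ee_rot: [-0.0, 0.369, 0.93, -0.0]
contact_force: [0.6, 0.3, 0.0]
width: 0.0854
gripper_force: 0.0
```

servo_tool([
  {"dp":[-0.16,-0.1,-0.02],"delta_rot":[0,0,0.65],"fingers":1},
  {"dp":[-0.17,-0.08,-0.01],"delta_rot":[0,0,0.65],"fingers":1},
  {"dp":[-0.18,-0.08,-0.01],"delta_rot":[0,0,0.65],"fingers":1},
  {"dp":[-0.18,-0.06,-0.01],"delta_rot":[0,0,0.65],"fingers":1},
  {"dp":[-0.19,-0.05,-0.02],"delta_rot":[0,0,0.65],"fingers":1},
])

```text
clock: 1.1
position: [0.3486, 0.1539, 0.3296]
ee_rot: [-0.0, 0.514, 0.858, -0.0]
contact_force: [0.6, 0.5, -0.5]
width: 0.0854
gripper_force: 0.0
```

servo_tool([
  {"dp":[-0.18,-0.04,-0.01],"delta_rot":[0,0,0.65],"fingers":1},
  {"dp":[-0.19,-0.02,-0.01],"delta_rot":[0,0,0.65],"fingers":1},
  {"dp":[-0.19,-0.02,-0.01],"delta_rot":[0,0,0.65],"fingers":1},
  {"dp":[-0.2,0,-0.02],"delta_rot":[0,0,0.65],"fingers":1},
  {"dp":[-0.19,0.01,-0.01],"delta_rot":[0,0,0.65],"fingers":1},
])

```text
clock: 1.6
position: [0.4033, -0.0297, 0.342]
ee_rot: [0.0, 0.646, 0.763, 0.0]
contact_force: [0.7, 0.5, -0.7]
width: 0.0855
gripper_force: 0.0
```

servo_tool([
  {"dp":[-0.19,0.03,-0.01],"delta_rot":[0,0,0.65],"fingers":1},
  {"dp":[-0.19,0.03,-0.01],"delta_rot":[0,0,0.65],"fingers":1},
  {"dp":[-0.18,0.05,-0.02],"delta_rot":[0,0,0.65],"fingers":1},
  {"dp":[-0.18,0.06,-0.01],"delta_rot":[0,0,0.65],"fingers":1},
  {"dp":[-0.18,0.07,-0.01],"delta_rot":[0,0,0.65],"fingers":1},
])

```text
clock: 2.1
position: [0.4585, -0.2122, 0.3536]
ee_rot: [-0.0, 0.761, 0.648, 0.0]
contact_force: [1.0, 0.4, -0.6]
width: 0.0854
gripper_force: 0.0
```

servo_tool([
  {"dp":[-0.02,0,0.01],"delta_rot":[0,0.87,0],"fingers":1},
  {"dp":[-0.03,0,0.02],"delta_rot":[0,0.87,0],"fingers":1},
  {"dp":[-0.02,0,0.01],"delta_rot":[0,0.87,0],"fingers":1},
  {"dp":[-0.03,0,0.02],"delta_rot":[0,0.87,0],"fingers":1},
  {"dp":[-0.03,0,0.01],"delta_rot":[0,0.87,0],"fingers":1},
])

```text
clock: 2.6
position: [0.4546, -0.2337, 0.335]
ee_rot: [-0.141, 0.742, 0.634, 0.165]
contact_force: [0.1, 0.3, -0.2]
width: 0.0853
gripper_force: 0.0
```

```bash
python3 - <<'E'
from h import *
p,R=here();plan(p,R,w(-3,-280,230),tilt(np.pi/2),15)
E
```

```text
t 2.6 TCPc [ -10.  -302.7  335. ] graspc [ -10.2 -279.8  286.1] rotTo B [-0.001 -0.439  0.006] q [-0.81  0.25  1.53  0.35  1.63 -0.68] F [ 0.1  0.3 -0.2] w 0.0853 0.0
[[-0.03, 0.0, 0.02, -0.0, 0.75, 0.0], [-0.03, 0.0, 0.01, -0.0, 0.75, 0.0], [-0.03, 0.01, 0.02, -0.0, 0.75, 0.0], [-0.03, -0.0, 0.02, -0.0, 0.75, 0.0], [-0.03, 0.0, 0.01, -0.0, 0.75, 0.0]]
[[-0.04, 0.0, 0.01, -0.0, 0.75, 0.0], [-0.03, 0.01, 0.02, -0.0, 0.75, 0.0], [-0.04, -0.0, 0.01, -0.0, 0.75, 0.0], [-0.04, 0.0, 0.01, -0.0, 0.75, 0.0], [-0.03, 0.0, 0.01, -0.0, 0.75, 0.0]]
[[-0.04, 0.01, 0.01, -0.0, 0.75, 0.0], [-0.04, -0.0, 0.0, -0.0, 0.75, 0.0], [-0.04, -0.0, 0.01, -0.0, 0.75, 0.0], [-0.04, 0.0, 0.0, -0.0, 0.75, 0.0], [-0.03, 0.0, 0.0, -0.0, 0.75, 0.0]]
```

Tracking is accurate and j4 turns the allowed way, so I'll continue.

servo_tool([
  {"dp":[-0.03,0,0.02],"delta_rot":[0,0.75,0],"fingers":1},
  {"dp":[-0.03,0,0.01],"delta_rot":[0,0.75,0],"fingers":1},
  {"dp":[-0.03,0.01,0.02],"delta_rot":[0,0.75,0],"fingers":1},
  {"dp":[-0.03,0,0.02],"delta_rot":[0,0.75,0],"fingers":1},
  {"dp":[-0.03,0,0.01],"delta_rot":[0,0.75,0],"fingers":1},
])

```text
clock: 3.1
position: [0.4541, -0.2499, 0.3049]
ee_rot: [-0.257, 0.699, 0.596, 0.301]
contact_force: [-0.7, -0.4, -1.0]
width: 0.0854
gripper_force: 0.0
```

servo_tool([
  {"dp":[-0.04,0,0.01],"delta_rot":[0,0.75,0],"fingers":1},
  {"dp":[-0.03,0.01,0.02],"delta_rot":[0,0.75,0],"fingers":1},
  {"dp":[-0.04,0,0.01],"delta_rot":[0,0.75,0],"fingers":1},
  {"dp":[-0.04,0,0.01],"delta_rot":[0,0.75,0],"fingers":1},
  {"dp":[-0.03,0,0.01],"delta_rot":[0,0.75,0],"fingers":1},
])

```text
clock: 3.6
position: [0.4545, -0.2613, 0.2684]
ee_rot: [-0.363, 0.63, 0.538, 0.425]
contact_force: [-0.3, 0.3, -1.0]
width: 0.0854
gripper_force: 0.0
```

servo_tool([
  {"dp":[-0.04,0.01,0.01],"delta_rot":[0,0.75,0],"fingers":1},
  {"dp":[-0.04,0,0],"delta_rot":[0,0.75,0],"fingers":1},
  {"dp":[-0.04,0,0.01],"delta_rot":[0,0.75,0],"fingers":1},
  {"dp":[-0.04,0,0],"delta_rot":[0,0.75,0],"fingers":1},
  {"dp":[-0.03,0,0],"delta_rot":[0,0.75,0],"fingers":1},
])

```text
clock: 4.1
position: [0.4557, -0.2667, 0.2304]
ee_rot: [-0.457, 0.54, 0.461, 0.535]
contact_force: [0.6, 0.0, -0.2]
width: 0.0855
gripper_force: 0.0
```

```bash
python3 - <<'E'
from h import *
p,R=here()
im,d,c=grab('wrist');save(im,'wrist1.png');H=np.array(c['hand_eye']);print(H.round(3).tolist(),c['intrinsics'])
p2,R2=plan(p,R,w(-3,-260,105),tilt(np.pi/2),8)
print();plan(p2,R2,w(-3,-126,105),tilt(np.pi/2),10)
E
```

```text
t 4.1 TCPc [  -3.6 -335.1  230.4] graspc [  -3.9 -281.2  230. ] rotTo B [-0.005 -1.563  0.004] q [-1.04  0.78  1.61  0.84  2.11 -1.04] F [ 0.6  0.  -0.2] w 0.0855 0.0
[[-0.0, -0.946, -0.325, 0.083], [1.0, -0.0, -0.001, -0.0], [0.001, -0.325, 0.946, -0.07], [0.0, 0.0, 0.0, 1.0]] [[320.09438579   0.         256.6739654 ]
 [  0.         320.09438579 195.16021732]
 [  0.           0.           1.        ]]
[[-0.08, 0.0, 0.01, -0.01, 0.01, -0.0], [-0.08, 0.0, 0.02, -0.01, 0.01, -0.0], [-0.07, 0.0, 0.01, -0.01, 0.01, -0.0], [-0.08, 0.0, 0.01, -0.01, 0.01, -0.0], [-0.08, 0.0, 0.02, -0.01, 0.01, -0.0]]
[[-0.08, 0.0, 0.01, -0.01, 0.01, -0.0], [-0.08, 0.0, 0.02, -0.01, 0.01, -0.0], [-0.08, 0.0, 0.01, -0.01, 0.01, -0.0]]

[[0.0, 0.0, 0.07, 0.0, -0.0, -0.0], [0.0, 0.0, 0.06, 0.0, -0.0, -0.0], [0.0, 0.0, 0.07, 0.0, -0.0, -0.0], [0.0, 0.0, 0.07, 0.0, -0.0, -0.0], [0.0, 0.0, 0.06, 0.0, -0.0, -0.0]]
[[0.0, 0.0, 0.07, 0.0, -0.0, -0.0], [0.0, 0.0, 0.07, 0.0, -0.0, -0.0], [0.0, 0.0, 0.06, 0.0, -0.0, -0.0], [0.0, 0.0, 0.07, 0.0, -0.0, -0.0], [0.0, 0.0, 0.07, 0.0, -0.0, -0.0]]
```

View pics/wrist1.png

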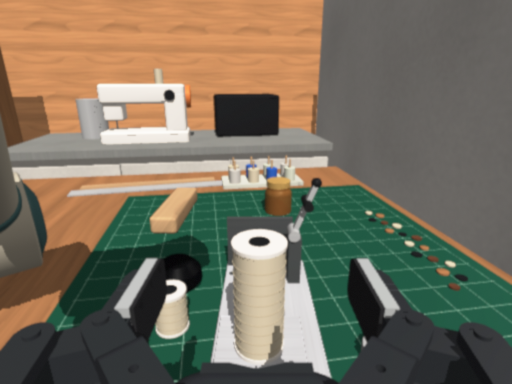

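The wrist view shows the tube centred at u≈260, about 2 mm to the right of the tool. It agrees with the measured x_c ≈ −2. Next I'll lower and approach.

servo_tool([
  {"dp":[-0.08,0,0.01],"delta_rot":[-0.01,0.01,0],"fingers":1},
  {"dp":[-0.08,0,0.02],"delta_rot":[-0.01,0.01,0],"fingers":1},
  {"dp":[-0.07,0,0.01],"delta_rot":[-0.01,0.01,0],"fingers":1},
  {"dp":[-0.08,0.01,0.01],"delta_rot":[-0.01,0.01,0],"fingers":1},
  {"dp":[-0.08,0,0.02],"delta_rot":[-0.01,0.01,0],"fingers":1},
])

```text
clock: 4.65
position: [0.4601, -0.2535, 0.1521]
ee_rot: [-0.456, 0.541, 0.46, 0.537]
contact_force: [0.4, -0.3, -0.2]
width: 0.0856
gripper_force: 0.0
```

servo_tool([
  {"dp":[-0.08,0,0.01],"delta_rot":[-0.01,0.01,0],"fingers":1},
  {"dp":[-0.08,0,0.02],"delta_rot":[-0.01,0.01,0],"fingers":1},
  {"dp":[-0.08,0,0.01],"delta_rot":[-0.01,0.01,0],"fingers":1},
])

```text
clock: 4.95
position: [0.4611, -0.2455, 0.1039]
ee_rot: [-0.457, 0.54, 0.458, 0.539]
contact_force: [-0.3, -0.5, 0.5]
width: 0.0851
gripper_force: 0.0
```

```bash
python3 - <<'E'
from h import *
p,R=here()
plan(p,R,w(-2,-126,105),tilt(np.pi/2),10)
E
```

```text
t 4.95 TCPc [  -1.8 -313.3  103.9] graspc [  -1.7 -259.3  103.8] rotTo B [ 1.000e-03 -1.568e+00 -1.000e-03] q [-1.01  0.96  1.67  0.79  1.95 -1.21] F [-0.3 -0.5  0.5] w 0.0851 0.0
[[0.0, -0.0, 0.07, 0.0, 0.0, -0.0], [0.0, -0.0, 0.06, 0.0, 0.0, -0.0], [0.0, -0.0, 0.07, 0.0, 0.0, -0.0], [0.0, -0.0, 0.07, 0.0, 0.0, -0.0], [0.0, -0.0, 0.06, 0.0, 0.0, -0.0]]
[[0.0, -0.0, 0.07, 0.0, 0.0, -0.0], [0.01, -0.0, 0.07, 0.0, 0.0, -0.0], [-0.0, -0.0, 0.06, 0.0, 0.0, -0.0], [-0.0, -0.0, 0.07, 0.0, 0.0, -0.0], [-0.0, -0.0, 0.07, 0.0, 0.0, -0.0]]
```

servo_tool([
  {"dp":[0,0,0.07],"delta_rot":[0,0,0],"fingers":1},
  {"dp":[0,0,0.07],"delta_rot":[0,0,0],"fingers":1},
  {"dp":[0,0,0.07],"delta_rot":[0,0,0],"fingers":1},
  {"dp":[0,0,0.06],"delta_rot":[0,0,0],"fingers":1},
  {"dp":[0,0,0.06],"delta_rot":[0,0,0],"fingers":1},
])

```text
clock: 5.45
position: [0.4721, -0.1794, 0.1057]
ee_rot: [-0.456, 0.54, 0.458, 0.539]
contact_force: [-0.4, -0.8, 0.0]
width: 0.085
gripper_force: 0.0
```

servo_tool([
  {"dp":[0,0,0.07],"delta_rot":[0,0,0],"fingers":1},
  {"dp":[0,0,0.07],"delta_rot":[0,0,0],"fingers":1},
  {"dp":[0,0,0.07],"delta_rot":[0,0,0],"fingers":1},
  {"dp":[0,0,0.07],"delta_rot":[0,0,0],"fingers":1},
  {"dp":[0,0,0.06],"delta_rot":[0,0,0],"fingers":1},
])

```text
clock: 5.95
position: [0.4832, -0.1124, 0.1049]
ee_rot: [-0.457, 0.54, 0.458, 0.539]
contact_force: [-0.4, -0.3, 0.5]
width: 0.0854
gripper_force: 0.0
```

servo_tool([
  {"dp":[0,0,0],"delta_rot":[0,0,0],"fingers":0.7},
  {"dp":[0,0,0],"delta_rot":[0,0,0],"fingers":0.5},
  {"dp":[0,0,0],"delta_rot":[0,0,0],"fingers":0.5},
  {"dp":[0,0,0],"delta_rot":[0,0,0],"fingers":0.5},
  {"dp":[0,0,0],"delta_rot":[0,0,0],"fingers":0.5},
], force=35)

```text
clock: 6.45
position: [0.4829, -0.1141, 0.105]
ee_rot: [-0.456, 0.54, 0.458, 0.539]
contact_force: [-0.4, 0.6, 1.0]
width: 0.0549
gripper_force: 41.4
```

```bash
python3 - <<'E'
from h import *
p,R=here()
p,R=plan(p,R,w(-1,-126,165),tilt(np.pi/2),6,fin=.5)
print();p,R=plan(p,R,w(-1,-15,125),tilt(0),20)
print();p,R=plan(p,R,w(-1,-3,74),tilt(0),10)
E
```

```text
t 6.45 TCPc [  -1.6 -180.1  105. ] graspc [  -1.5 -126.1  104.8] rotTo B [ 2.000e-03 -1.568e+00 -1.000e-03] q [-0.86  0.91  1.87  0.9   1.79 -1.29] F [-0.4  0.6  1. ] w 0.0549 41.38858437538147
[[0.05, 0.0, -0.0, 0.0, 0.0, 0.0], [0.05, 0.0, -0.0, 0.0, 0.0, 0.0], [0.05, 0.0, -0.0, 0.0, 0.0, 0.0], [0.05, 0.0, -0.0, 0.0, 0.0, 0.0], [0.05, 0.0, -0.0, 0.0, 0.0, 0.0]]
[[0.05, 0.0, -0.0, 0.0, 0.0, 0.0]]

[[0.01, 0.0, 0.03, 0.0, -0.78, -0.0], [0.01, 0.0, 0.03, 0.0, -0.78, -0.0], [0.02, 0.0, 0.03, 0.0, -0.78, -0.0], [0.02, 0.0, 0.03, 0.0, -0.78, -0.0], [0.02, 0.0, 0.03, 0.0, -0.78, -0.0]]
[[0.02, 0.0, 0.03, 0.0, -0.78, -0.0], [0.03, 0.0, 0.03, 0.0, -0.78, -0.0], [0.02, 0.0, 0.03, 0.0, -0.78, -0.0], [0.03, 0.0, 0.03, 0.0, -0.78, -0.0], [0.03, 0.0, 0.03, 0.0, -0.78, -0.0]]
[[0.04, 0.0, 0.02, 0.0, -0.78, -0.0], [0.03, 0.0, 0.03, 0.0, -0.78, -0.0], [0.04, 0.0, 0.03, 0.0, -0.78, -0.0], [0.04, 0.0, 0.02, 0.0, -0.78, -0.0], [0.04, 0.0, 0.02, 0.0, -0.78, -0.0]]
[[0.04, 0.0, 0.02, 0.0, -0.78, -0.0], [0.05, 0.0, 0.02, 0.0, -0.78, -0.0], [0.04, 0.0, 0.02, 0.0, -0.78, -0.0], [0.05, 0.0, 0.01, 0.0, -0.78, -0.0], [0.05, 0.0, 0.02, 0.0, -0.78, -0.0]]

[[0.01, 0.0, 0.03, 0.0, -0.01, -0.0], [0.0, 0.0, 0.02, 0.0, -0.01, -0.0], [0.01, 0.0, 0.03, 0.0, -0.01, -0.0], [0.0, 0.0, 0.02, 0.0, -0.01, -0.0], [0.01, 0.0, 0.03, 0.0, -0.01, -0.0]]
[[0.0, 0.0, 0.02, 0.0, -0.01, -0.0], [0.01, 0.0, 0.03, 0.0, -0.01, -0.0], [0.01, 0.0, 0.02, 0.0, -0.01, -0.0], [0.0, 0.0, 0.03, 0.0, -0.01, -0.0], [0.01, 0.0, 0.02, 0.0, -0.01, -0.0]]
```

Gripped (55 mm width). Now I'll lift and rotate.

servo_tool([
  {"dp":[0.05,0,0],"delta_rot":[0,0,0],"fingers":0.5},
  {"dp":[0.05,0,0],"delta_rot":[0,0,0],"fingers":0.5},
  {"dp":[0.05,0,0],"delta_rot":[0,0,0],"fingers":0.5},
  {"dp":[0.05,0,0],"delta_rot":[0,0,0],"fingers":0.5},
  {"dp":[0.1,0,0],"delta_rot":[0,0,0],"fingers":0.5},
])

```text
clock: 6.95
position: [0.483, -0.1136, 0.1652]
ee_rot: [-0.457, 0.541, 0.458, 0.538]
contact_force: [-0.4, -0.5, -3.5]
width: 0.0547
gripper_force: 41.4
```

servo_tool([
  {"dp":[0.01,0,0.03],"delta_rot":[0,-0.78,0],"fingers":0.5},
  {"dp":[0.01,0,0.03],"delta_rot":[0,-0.78,0],"fingers":0.5},
  {"dp":[0.02,0,0.03],"delta_rot":[0,-0.78,0],"fingers":0.5},
  {"dp":[0.02,0,0.03],"delta_rot":[0,-0.78,0],"fingers":0.5},
  {"dp":[0.02,0,0.03],"delta_rot":[0,-0.78,0],"fingers":0.5},
])

```text
clock: 7.45
position: [0.4881, -0.0813, 0.1767]
ee_rot: [-0.358, 0.635, 0.538, 0.423]
contact_force: [-0.2, 0.7, -2.4]
width: 0.0544
gripper_force: 41.4
```

servo_tool([
  {"dp":[0.02,0,0.03],"delta_rot":[0,-0.78,0],"fingers":0.5},
  {"dp":[0.03,0,0.03],"delta_rot":[0,-0.78,0],"fingers":0.5},
  {"dp":[0.02,0,0.03],"delta_rot":[0,-0.78,0],"fingers":0.5},
  {"dp":[0.03,0,0.03],"delta_rot":[0,-0.78,0],"fingers":0.5},
  {"dp":[0.03,0,0.03],"delta_rot":[0,-0.78,0],"fingers":0.5},
])

```text
clock: 7.95
position: [0.4941, -0.0422, 0.1831]
ee_rot: [-0.247, 0.705, 0.597, 0.292]
contact_force: [0.1, 0.4, -2.2]
width: 0.0546
gripper_force: 41.3
```

servo_tool([
  {"dp":[0.04,0,0.02],"delta_rot":[0,-0.78,0],"fingers":0.5},
  {"dp":[0.03,0,0.03],"delta_rot":[0,-0.78,0],"fingers":0.5},
  {"dp":[0.04,0,0.03],"delta_rot":[0,-0.78,0],"fingers":0.5},
  {"dp":[0.04,0,0.02],"delta_rot":[0,-0.78,0],"fingers":0.5},
  {"dp":[0.04,0,0.02],"delta_rot":[0,-0.78,0],"fingers":0.5},
])

```text
clock: 8.45
position: [0.5008, 0.0023, 0.186]
ee_rot: [-0.128, 0.748, 0.634, 0.15]
contact_force: [0.5, 0.8, -2.3]
width: 0.0548
gripper_force: 41.3
```

servo_tool([
  {"dp":[0.04,0,0.02],"delta_rot":[0,-0.78,0],"fingers":0.5},
  {"dp":[0.05,0,0.02],"delta_rot":[0,-0.78,0],"fingers":0.5},
  {"dp":[0.04,0,0.02],"delta_rot":[0,-0.78,0],"fingers":0.5},
  {"dp":[0.05,0,0.01],"delta_rot":[0,-0.78,0],"fingers":0.5},
  {"dp":[0.05,0,0.02],"delta_rot":[0,-0.78,0],"fingers":0.5},
])

```text
clock: 8.95
position: [0.5086, 0.0502, 0.1793]
ee_rot: [-0.002, 0.763, 0.646, 0.002]
contact_force: [0.0, -0.1, -2.5]
width: 0.0547
gripper_force: 41.2
```

```bash
python3 - <<'E'
from h import *
p,R=here()
im,d,c=grab('side');save(cv2.resize(im[130:250,180:330],None,fx=4,fy=4),'side2.png')
plan(p,R,w(0,-3,74),tilt(0),10)
E
```

```text
t 8.95 TCPc [ -2.9 -13.8 179.3] graspc [ -3.  -13.5 125.3] rotTo B [-0.001 -0.006 -0.003] q [-0.04  0.29  1.83  0.01  1.03  0.12] F [ 0.  -0.1 -2.5] w 0.0547 41.24670624732971
[[0.01, 0.0, 0.03, -0.0, -0.01, -0.0], [0.0, 0.0, 0.02, -0.0, -0.01, -0.0], [0.01, 0.0, 0.03, -0.0, -0.01, -0.0], [0.0, 0.01, 0.02, -0.0, -0.01, -0.0], [0.01, -0.0, 0.03, -0.0, -0.01, -0.0]]
[[0.0, -0.0, 0.02, -0.0, -0.01, -0.0], [0.01, 0.0, 0.03, -0.0, -0.01, -0.0], [0.0, 0.0, 0.03, -0.0, -0.01, -0.0], [0.01, 0.0, 0.02, -0.0, -0.01, -0.0], [0.0, 0.0, 0.03, -0.0, -0.01, -0.0]]
```

View pics/side2.png

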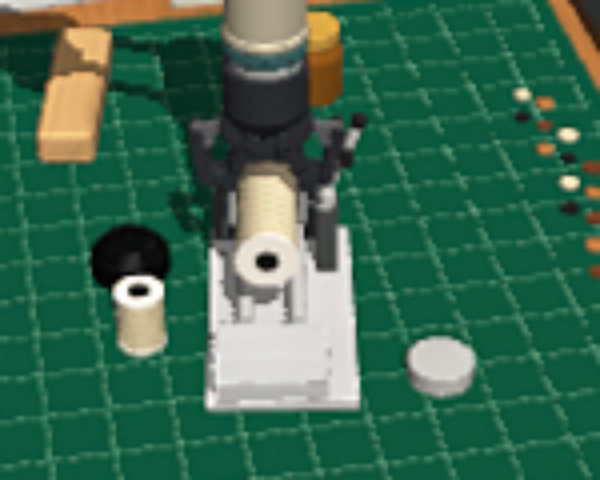

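The tube is held horizontal above the trough with its foot end facing the side camera. Next I'll lower it.

servo_tool([
  {"dp":[0,0.01,0.04],"delta_rot":[0,0,0],"fingers":0.5},
  {"dp":[0,0,0.05],"delta_rot":[0,0,0],"fingers":0.5},
  {"dp":[0,0,0.05],"delta_rot":[0,0,0],"fingers":0.5},
  {"dp":[0,0,0.05],"delta_rot":[0,0,0],"fingers":0.5},
  {"dp":[0,0,0.04],"delta_rot":[0,0,0],"fingers":0.5},
])

```text
clock: 9.5
position: [0.5116, 0.0488, 0.1311]
ee_rot: [-0.003, 0.763, 0.646, 0.002]
contact_force: [0.1, 0.2, -2.8]
width: 0.0548
gripper_force: 41.3
```

servo_tool([
  {"dp":[0,0,0.01],"delta_rot":[0,0,0],"fingers":0.5},
  {"dp":[0,0,0.01],"delta_rot":[0,0,0],"fingers":0.5},
  {"dp":[0,0,0],"delta_rot":[0,0,0],"fingers":0.5},
])

```text
clock: 9.8
position: [0.5124, 0.0494, 0.1284]
ee_rot: [-0.003, 0.763, 0.646, 0.003]
contact_force: [-0.4, -0.3, -2.6]
width: 0.0545
gripper_force: 41.3
```

```bash
python3 - <<'E'
from h import *
here()
E
```

```text
t 9.8 TCPc [  1.  -14.  128.4] graspc [  1.  -13.6  74.4] rotTo B [ 0.    -0.008 -0.002] q [-0.04  0.35  1.89  0.01  0.9   0.12] F [-0.4 -0.3 -2.6] w 0.0545 41.25181317329407
```

servo_tool([
  {"dp":[0,0,0.01],"delta_rot":[0,0,0],"fingers":0.5},
  {"dp":[0,0,0],"delta_rot":[0,0,0],"fingers":0.5},
])

```text
clock: 10.0
position: [0.5123, 0.0496, 0.1267]
ee_rot: [-0.002, 0.763, 0.646, 0.003]
contact_force: [0.2, 0.3, -2.8]
width: 0.0551
gripper_force: 41.3
```

servo_tool([
  {"dp":[0,0,0.01],"delta_rot":[0,0,0],"fingers":0.5},
  {"dp":[0,0,0],"delta_rot":[0,0,0],"fingers":0.5},
])

```text
clock: 10.2
position: [0.5125, 0.0497, 0.126]
ee_rot: [-0.002, 0.763, 0.646, 0.004]
contact_force: [-3.9, 0.5, 7.0]
width: 0.0545
gripper_force: 42.2
```

In contact with the rods. Now I'll release, rise, and look.

servo_tool([
  {"dp":[0,0,0],"delta_rot":[0,0,0],"fingers":0.7},
  {"dp":[0,0,0],"delta_rot":[0,0,0],"fingers":0.76},
  {"dp":[0,0,0],"delta_rot":[0,0,0],"fingers":0.76},
  {"dp":[0,0,-0.05],"delta_rot":[0,0,0],"fingers":0.76},
  {"dp":[0,0,-0.1],"delta_rot":[0,0,0],"fingers":0.76},
])

```text
clock: 10.7
position: [0.5113, 0.0494, 0.154]
ee_rot: [-0.004, 0.763, 0.646, 0.002]
contact_force: [-0.4, 0.7, -0.2]
width: 0.0649
gripper_force: 0.0
```

servo_tool([
  {"dp":[-0.1,0,-0.2],"delta_rot":[0,0,0],"fingers":0.5},
  {"dp":[-0.2,0,-0.1],"delta_rot":[0,0,0],"fingers":0},
  {"dp":[-0.2,0,0],"delta_rot":[0,0,0],"fingers":0},
  {"dp":[-0.1,0,0],"delta_rot":[0,0,0],"fingers":0},
])

```text
clock: 11.1
position: [0.4926, -0.072, 0.2154]
ee_rot: [-0.001, 0.763, 0.646, 0.004]
contact_force: [0.5, 1.4, -0.4]
width: 0.0067
gripper_force: 0.0
```

```bash
python3 - <<'E'
from h import *
p,R=here(.073)
for n in('top','side'):
    im,d,c=grab(n);W=cloud(d,c).reshape(-1,3);W=W[np.isfinite(W).all(1)]
    C=(W-O)@np.stack([xc,yc,Z],1)*1000
    if n=='top': save(cv2.resize(im[140:245,190:300],None,fx=5,fy=5),'top3.png')
    t=C[(abs(C[:,0])<12)&(C[:,1]>-90)&(C[:,1]<82)&(C[:,2]>75)&(C[:,2]<102)];print(n,len(t),t.min(0).round(1),t.max(0).round(1),np.median(t[:,2]))
    for y in range(-80,80,15):
        q=t[abs(t[:,1]-y)<7.5]; 
        if len(q):print(y,len(q),q[:,2].max().round(1))
E
```

```text
t 11.1 TCPc [   1.2 -137.   215.4] graspc [   1.4 -136.6  142.4] rotTo B [ 0.003 -0.006 -0.003] q [-0.29  0.23  1.81  0.01  1.1  -0.13] F [ 0.5  1.4 -0.4] w 0.0067 0.0
top 287 [-12.  -59.7  80.4] [11.9 48.2 91.2] 85.94594783818147
-65 5 88.5
-50 40 90.4
-35 40 90.5
-20 40 90.0
-5 40 89.8
10 38 90.5
25 41 91.2
40 40 89.7
55 3 89.3
side 42 [-11.7 -84.7  75.3] [ 9.8 20.1 93.7] 85.94658151906314
-80 26 91.1
-65 2 87.7
-50 2 93.7
-35 2 87.4
-20 3 92.0
-5 1 88.7
10 4 88.2
25 2 92.0
```

View pics/top3.png

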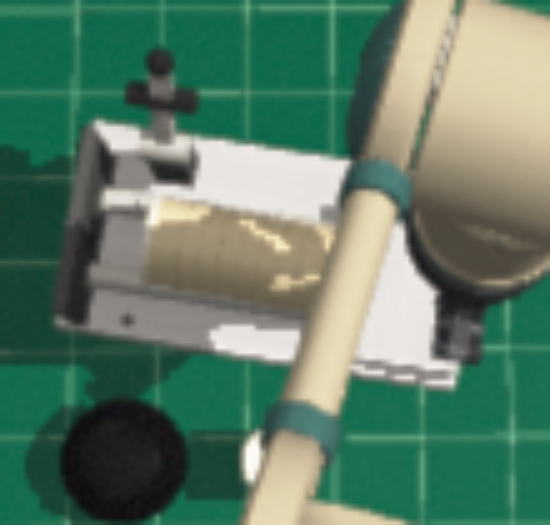

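The tube lies in the trough, from y_c ≈ −83 to 48 mm, with its foot just over the step edge. I'll push it home with shut fingers, tips at z ≈ 52.

servo_tool([
  {"dp":[0,-0.01,0.1],"delta_rot":[0,0,0],"fingers":0},
  {"dp":[0,0,0.1],"delta_rot":[0,0,0],"fingers":0},
  {"dp":[0,0,0.1],"delta_rot":[0,0,0],"fingers":0},
  {"dp":[0,0,0.1],"delta_rot":[0,0,0],"fingers":0},
  {"dp":[0,0,0.05],"delta_rot":[0,0,0],"fingers":0},
])

```text
clock: 11.7
position: [0.49, -0.0673, 0.1223]
ee_rot: [-0.004, 0.763, 0.647, 0.003]
contact_force: [-0.4, 0.9, 0.7]
width: 0.0001
gripper_force: 0.0
```

servo_tool([
  {"dp":[0.05,0,0],"delta_rot":[0,0,0],"fingers":0},
  {"dp":[0.05,0,0],"delta_rot":[0,0,0],"fingers":0},
  {"dp":[0.05,0,0],"delta_rot":[0,0,0],"fingers":0},
  {"dp":[0.04,0,0],"delta_rot":[0,0,0],"fingers":0},
])

```text
clock: 12.1
position: [0.4975, -0.0297, 0.1248]
ee_rot: [-0.002, 0.763, 0.647, 0.004]
contact_force: [0.0, -0.1, 0.2]
width: 0.0002
gripper_force: 0.0
```

servo_tool([
  {"dp":[0.03,0,0],"delta_rot":[0,0,0],"fingers":0},
  {"dp":[0.03,0,0],"delta_rot":[0,0,0],"fingers":0},
  {"dp":[0.03,0,0],"delta_rot":[0,0,0],"fingers":0},
  {"dp":[0.03,0,0],"delta_rot":[0,0,0],"fingers":0},
])

```text
clock: 12.5
position: [0.5012, -0.0071, 0.1242]
ee_rot: [-0.002, 0.763, 0.646, 0.003]
contact_force: [1.4, -3.7, -0.1]
width: 0.0001
gripper_force: 1.1
```

```bash
python3 - <<'E'
from h import *
p,R=here(.073)
E
```

```text
t 12.5 TCPc [ -0.9 -71.6 124.2] graspc [ -0.8 -71.   51.2] rotTo B [ 0.001 -0.008 -0.002] q [-0.16  0.34  1.92  0.01  0.88  0.  ] F [ 1.4 -3.7 -0.1] w 0.0001 1.1249826402490726
```

servo_tool([
  {"dp":[0.02,0,0],"delta_rot":[0,0,0],"fingers":0},
  {"dp":[0.02,0,0],"delta_rot":[0,0,0],"fingers":0},
  {"dp":[0.01,0,0],"delta_rot":[0,0,0],"fingers":0},
  {"dp":[0,0,0],"delta_rot":[0,0,0],"fingers":0},
])

```text
clock: 12.9
position: [0.502, 0.0031, 0.124]
ee_rot: [-0.003, 0.763, 0.646, 0.003]
contact_force: [0.6, -0.5, -0.4]
width: 0.0001
gripper_force: 0.0
```

servo_tool([
  {"dp":[0.01,0,0],"delta_rot":[0,0,0],"fingers":0},
  {"dp":[0,0,0],"delta_rot":[0,0,0],"fingers":0},
])

```text
clock: 13.1
position: [0.5023, 0.0047, 0.124]
ee_rot: [-0.003, 0.763, 0.646, 0.003]
contact_force: [0.1, -0.1, -0.6]
width: 0.0003
gripper_force: 0.6
```

servo_tool([
  {"dp":[0.01,0,0],"delta_rot":[0,0,0],"fingers":0},
  {"dp":[0,0,0],"delta_rot":[0,0,0],"fingers":0},
])

```text
clock: 13.3
position: [0.5026, 0.0067, 0.124]
ee_rot: [-0.003, 0.763, 0.646, 0.003]
contact_force: [-1.0, -0.8, -0.9]
width: -0.0002
gripper_force: 0.7
```

servo_tool([
  {"dp":[0.01,0,0],"delta_rot":[0,0,0],"fingers":0},
  {"dp":[0,0,0],"delta_rot":[0,0,0],"fingers":0},
])

```text
clock: 13.5
position: [0.5028, 0.008, 0.124]
ee_rot: [-0.002, 0.763, 0.647, 0.002]
contact_force: [-1.9, -4.3, 0.5]
width: -0.0001
gripper_force: 2.3
```

servo_tool([
  {"dp":[0.01,0,0],"delta_rot":[0,0,0],"fingers":0},
  {"dp":[0,0,0],"delta_rot":[0,0,0],"fingers":0},
])

```text
clock: 13.7
position: [0.5029, 0.0083, 0.1241]
ee_rot: [-0.001, 0.762, 0.648, 0.001]
contact_force: [-3.4, -11.0, 0.5]
width: -0.0002
gripper_force: 5.8
```

```bash
python3 - <<'E'
from h import *
p,R=here(.073)
im,d,c=grab('top');C=(cloud(d,c)-O)@np.stack([xc,yc,Z],1)*1000
save(cv2.resize(im[140:245,190:300],None,fx=5,fy=5),'top4.png')
m=(abs(C[...,0])<12)&(C[...,1]>-70)&(C[...,1]<100)&(C[...,2]>20)
q=C[m];
for y in range(40,100,4):
    t=q[abs(q[:,1]-y)<2]; print(y,t[:,2].round(0).tolist()[:8])
E
```

```text
t 13.7 TCPc [ -1.7 -56.2 124.1] graspc [ -1.8 -56.   51.1] rotTo B [-0.001 -0.003  0.001] q [-0.12  0.34  1.92  0.    0.88  0.04] F [ -3.4 -11.    0.5] w -0.0002 5.753521175938658
40 []
44 []
48 [83.0]
52 [83.0, 85.0, 88.0, 87.0, 85.0, 83.0, 87.0, 86.0]
56 [83.0, 85.0, 83.0, 87.0, 84.0, 85.0, 88.0, 84.0]
60 [84.0, 85.0, 82.0, 84.0, 84.0, 83.0, 89.0, 89.0]
64 [83.0, 86.0, 86.0, 87.0, 88.0, 86.0, 85.0, 85.0]
68 [86.0, 85.0, 87.0, 84.0, 85.0, 85.0, 83.0, 86.0]
72 [86.0, 83.0, 83.0, 85.0, 88.0, 87.0, 85.0, 83.0]
76 [83.0, 86.0, 83.0, 86.0, 87.0, 84.0, 86.0, 86.0]
80 [84.0, 87.0, 85.0, 86.0, 89.0, 86.0, 84.0, 85.0]
84 [89.0, 104.0, 87.0, 86.0, 102.0, 90.0, 97.0, 89.0]
88 [103.0, 98.0, 101.0, 103.0, 97.0, 103.0, 102.0, 103.0]
92 [102.0, 99.0, 101.0, 101.0, 100.0, 104.0, 103.0, 101.0]
96 []
```

The force rises exactly where the fingers' front face reaches y_c = −45, and depth shows tube up to the plate, so it is home. Now the presser angle.

servo_tool([
  {"dp":[-0.05,0,0],"delta_rot":[0,0,0],"fingers":0},
  {"dp":[-0.1,0,0],"delta_rot":[0,0,0],"fingers":0},
  {"dp":[0,0,-0.15],"delta_rot":[0,0,0.8],"fingers":0.2},
  {"dp":[0,0,-0.25],"delta_rot":[0,0,0.9],"fingers":0.5},
  {"dp":[0,0,-0.25],"delta_rot":[0,0,0.9],"fingers":0.5},
])

```text
clock: 14.25
position: [0.4983, -0.0199, 0.255]
ee_rot: [-0.004, 0.842, 0.54, 0.003]
contact_force: [1.4, 0.4, 0.3]
width: 0.0422
gripper_force: 0.0
```

```bash
cat >> h.py <<'E'
def presser(n):
    im,d,c=grab(n);C=(cloud(d,c)-O)@np.stack([xc,yc,Z],1)*1000
    m=(abs(C[...,1]-45)<25)&(C[...,2]>92)&(C[...,2]<190)&(C[...,0]<105)&(C[...,0]>-60)
    return im,C,m
D=Ro.from_matrix(np.stack([xc,-yc,-Z],1))
E
python3 - <<'E'
from h import *
for n in('top','side'):
    im,C,m=presser(n);q=C[m];q=q[q[:,0]>40]
    r=np.hypot(q[:,0]-52,q[:,2]-96);th=np.arctan2(q[:,2]-96,52-q[:,0])
    for a,b in((15,35),(35,50),(50,70),(70,80),(80,97)):
        k=(r>a)&(r<b);print(n,a,k.sum(),th[k].mean().round(3),q[k].mean(0).round(1))
p,R=here(.065)
s=plan(p,R,w(60,30,235),D,14,off=.065)
E
```

```text
top 15 14 1.775 [ 57.5  44.3 122.2]
top 35 12 1.829 [ 62.5  44.2 135.9]
top 50 65 1.871 [ 68.8  46.1 150.1]
top 70 9 1.902 [ 75.7  43.1 165.2]
top 80 26 1.902 [ 80.9  44.5 180.1]
side 15 14 1.754 [ 56.7  40.1 120.1]
side 35 6 1.863 [ 64.7  33.5 137.7]
side 50 28 1.855 [ 68.1  37.4 151. ]
side 70 8 1.881 [ 74.7  40.8 166.7]
side 80 15 1.895 [ 79.9  41.3 179.2]
t 14.35 TCPc [  2.7 -84.6 261.1] graspc [  3.8 -84.  196.1] rotTo B [ 0.015 -0.011 -0.264] q [-0.18  0.19  1.73  0.01  1.2   0.24] F [0.8 0.1 0.1] w 0.0427 0.0
[[0.05, 0.01, -0.01, 0.0, -0.01, 0.93], [0.04, 0.0, -0.02, 0.0, -0.01, 0.93], [0.05, 0.0, -0.01, 0.0, -0.01, 0.93], [0.04, 0.0, -0.01, 0.0, -0.01, 0.93], [0.05, -0.01, -0.02, 0.0, -0.01, 0.93]]
[[0.04, -0.01, -0.01, 0.0, -0.01, 0.93], [0.05, -0.01, -0.01, 0.0, -0.01, 0.93], [0.04, -0.02, -0.02, 0.0, -0.01, 0.93], [0.04, -0.03, -0.01, 0.0, -0.01, 0.93], [0.03, -0.02, -0.01, 0.0, -0.01, 0.93]]
[[0.04, -0.04, -0.02, 0.0, -0.01, 0.93], [0.03, -0.03, -0.01, 0.0, -0.01, 0.93], [0.03, -0.03, -0.01, 0.0, -0.01, 0.93], [0.02, -0.04, -0.02, 0.0, -0.01, 0.93]]
```

Ball estimate: θ ≈ 1.94, centre (83, 45, 176). Next I'll go above it.

```bash
python3 - <<'E'
from h import *
p,R=here(.065)
s=plan(p,R,w(83,45,225),D,15,off=.065)
E
```

```text
t 14.35 TCPc [  2.7 -84.6 261.1] graspc [  3.8 -84.  196.1] rotTo B [ 0.015 -0.011 -0.264] q [-0.18  0.19  1.73  0.01  1.2   0.24] F [0.8 0.1 0.1] w 0.0427 0.0
[[0.05, 0.01, -0.01, 0.0, -0.01, 0.87], [0.05, 0.01, -0.01, 0.0, -0.01, 0.87], [0.05, 0.01, -0.01, 0.0, -0.01, 0.87], [0.05, 0.0, -0.01, 0.0, -0.01, 0.87], [0.05, -0.0, -0.0, 0.0, -0.01, 0.87]]
[[0.05, -0.01, -0.01, 0.0, -0.01, 0.87], [0.05, -0.01, -0.01, 0.0, -0.01, 0.87], [0.05, -0.02, -0.01, 0.0, -0.01, 0.87], [0.05, -0.02, -0.01, 0.0, -0.01, 0.87], [0.04, -0.02, -0.01, 0.0, -0.01, 0.87]]
[[0.05, -0.03, -0.01, 0.0, -0.01, 0.87], [0.04, -0.03, -0.01, 0.0, -0.01, 0.87], [0.03, -0.03, -0.01, 0.0, -0.01, 0.87], [0.04, -0.04, -0.01, 0.0, -0.01, 0.87], [0.03, -0.04, -0.01, 0.0, -0.01, 0.87]]
```

servo_tool([
  {"dp":[0.05,0.01,-0.03],"delta_rot":[0,-0.01,0.87],"fingers":0.5},
  {"dp":[0.05,0.01,-0.03],"delta_rot":[0,-0.01,0.87],"fingers":0.5},
  {"dp":[0.05,0.01,-0.03],"delta_rot":[0,-0.01,0.87],"fingers":0.5},
  {"dp":[0.05,0,-0.02],"delta_rot":[0,-0.01,0.87],"fingers":0.5},
  {"dp":[0.05,0,0],"delta_rot":[0,-0.01,0.87],"fingers":0.5},
])

```text
clock: 14.85
position: [0.5323, 0.0185, 0.2764]
ee_rot: [-0.003, 0.938, 0.346, 0.001]
contact_force: [0.8, 0.5, -0.4]
width: 0.0427
gripper_force: 0.0
```

servo_tool([
  {"dp":[0.05,-0.01,-0.01],"delta_rot":[0,-0.01,0.87],"fingers":0.5},
  {"dp":[0.05,-0.01,0],"delta_rot":[0,-0.01,0.87],"fingers":0.5},
  {"dp":[0.05,-0.02,-0.01],"delta_rot":[0,-0.01,0.87],"fingers":0.5},
  {"dp":[0.05,-0.02,0],"delta_rot":[0,-0.01,0.87],"fingers":0.5},
  {"dp":[0.04,-0.02,-0.01],"delta_rot":[0,-0.01,0.87],"fingers":0.5},
])

```text
clock: 15.35
position: [0.5651, 0.0572, 0.2815]
ee_rot: [-0.002, 0.991, 0.136, -0.003]
contact_force: [-0.2, 0.8, -0.7]
width: 0.0427
gripper_force: 0.0
```

servo_tool([
  {"dp":[0.05,-0.03,0],"delta_rot":[0,-0.01,0.87],"fingers":0.5},
  {"dp":[0.04,-0.03,-0.01],"delta_rot":[0,-0.01,0.87],"fingers":0.5},
  {"dp":[0.03,-0.03,0],"delta_rot":[0,-0.01,0.87],"fingers":0.5},
  {"dp":[0.04,-0.04,-0.01],"delta_rot":[0,-0.01,0.87],"fingers":0.5},
  {"dp":[0.03,-0.04,0],"delta_rot":[0,-0.01,0.87],"fingers":0.5},
])

```text
clock: 15.85
position: [0.5999, 0.0952, 0.2856]
ee_rot: [-0.001, 0.997, -0.081, -0.006]
contact_force: [0.2, 0.9, 0.1]
width: 0.0429
gripper_force: 0.0
```

```bash
python3 - <<'E'
from h import *
p,R=here(.065)
im,d,c=grab('wrist');save(im,'wrist5.png')
H=np.array(c['hand_eye']);K=np.array(c['intrinsics'])
t=R.inv().apply(w(83,45,176)-p);q=np.linalg.inv(H)@np.r_[t,1];print('pred ball px',(K@q[:3]/q[2])[:2])
plan(p,R,w(83,45,176),D,8,off=.065)
E
```

```text
t 15.85 TCPc [ 79.9  45.4 285.6] graspc [ 79.1  45.5 220.6] rotTo B [-0.01   0.008 -1.57 ] q [0.04 0.34 1.46 0.   1.36 1.77] F [0.2 0.9 0.1] w 0.0429 0.0
pred ball px [257.30418475 222.48687529]
[[0.0, 0.0, 0.03, -0.0, 0.01, 0.0], [0.0, 0.0, 0.03, -0.0, 0.01, 0.0], [0.01, 0.0, 0.02, -0.0, 0.01, 0.0], [-0.0, 0.0, 0.03, -0.0, 0.01, 0.0], [0.0, 0.0, 0.03, -0.0, 0.01, 0.0]]
[[0.0, 0.0, 0.03, -0.0, 0.01, 0.0], [0.01, 0.0, 0.02, -0.0, 0.01, 0.0], [-0.0, 0.0, 0.03, -0.0, 0.01, 0.0]]
```

View pics/wrist5.png

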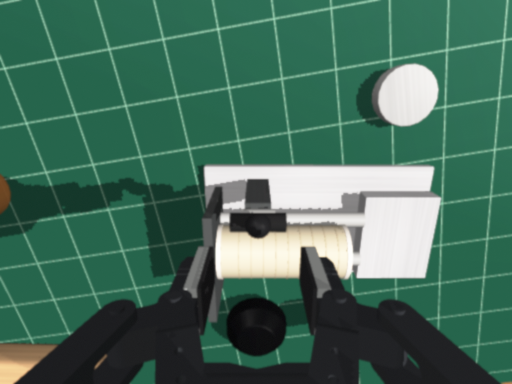

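The ball appears at (258,228) against a predicted (257,222), so its x_c is about 80. The tube is seated against the plate. I'll descend, grip the ball and replan.

servo_tool([
  {"dp":[0,0,0.05],"delta_rot":[0,0.02,0],"fingers":0.5},
  {"dp":[0,0,0.05],"delta_rot":[0,0.02,0],"fingers":0.5},
  {"dp":[0,0,0.05],"delta_rot":[0,0.02,0],"fingers":0.5},
  {"dp":[0,0,0.04],"delta_rot":[0,0.02,0],"fingers":0.5},
  {"dp":[0,0,0.03],"delta_rot":[0,0,0],"fingers":0.5},
])

```text
clock: 16.4
position: [0.5985, 0.0942, 0.2408]
ee_rot: [0.0, 0.997, -0.08, -0.002]
contact_force: [0.0, -0.3, -0.3]
width: 0.0427
gripper_force: 0.0
```

servo_tool([
  {"dp":[0,0,0],"delta_rot":[0,0,0],"fingers":0.3},
  {"dp":[0,0,0],"delta_rot":[0,0,0],"fingers":0.1},
  {"dp":[0,0,0],"delta_rot":[0,0,0],"fingers":0.1},
  {"dp":[0,0,0],"delta_rot":[0,0,0],"fingers":0.1},
], force=20)

```text
clock: 16.8
position: [0.5992, 0.0947, 0.2421]
ee_rot: [-0.0, 0.997, -0.079, -0.001]
contact_force: [0.2, 1.5, -2.7]
width: 0.0142
gripper_force: 19.5
```

```bash
python3 - <<'E'
from h import *
p,R=here(.065)
g=cr(p+R.apply([0,0,.065]));th0=np.arctan2(80,-28)
b0=np.array([52-86*np.cos(th0),45,96+86*np.sin(th0)]);off=g-b0;print('off',off,th0)
for a in np.linspace(th0,.2,8)[1:]:
    t=np.array([52-86*np.cos(a),45,96+86*np.sin(a)])+[off[0],off[1],off[2]]
    print('theta',a.round(2),t.round(0));p,R=plan(p,R,w(*t),D,5,off=.065)
E
```

```text
t 16.8 TCPc [ 79.2  44.8 242.1] graspc [ 79.1  44.8 177.1] rotTo B [-0.002  0.002 -1.567] q [0.04 0.36 1.53 0.   1.25 1.77] F [ 0.2  1.5 -2.7] w 0.0142 19.50431317090988
off [-1.3489106  -0.1672387  -0.07482162] 1.9074711461816238
theta 1.66 [ 59.  45. 182.]
[[-0.02, -0.0, -0.0, -0.0, 0.01, 0.01], [-0.02, -0.0, -0.01, -0.0, 0.01, 0.01], [-0.02, -0.0, -0.0, -0.0, 0.01, 0.01], [-0.02, -0.0, -0.01, -0.0, 0.01, 0.01], [-0.02, -0.0, -0.0, -0.0, 0.01, 0.01]]
theta 1.42 [ 38.  45. 181.]
[[-0.02, -0.0, 0.0, -0.0, -0.0, -0.0], [-0.02, -0.0, 0.0, -0.0, -0.0, -0.0], [-0.02, -0.0, 0.0, -0.0, -0.0, -0.0], [-0.03, -0.0, 0.0, -0.0, -0.0, -0.0], [-0.02, -0.0, 0.0, -0.0, -0.0, -0.0]]
theta 1.18 [ 18.  45. 175.]
[[-0.02, -0.0, 0.01, -0.0, -0.0, -0.0], [-0.02, -0.0, 0.0, -0.0, -0.0, -0.0], [-0.02, -0.0, 0.01, -0.0, -0.0, -0.0], [-0.02, -0.0, 0.0, -0.0, -0.0, -0.0], [-0.02, -0.0, 0.01, -0.0, -0.0, -0.0]]
theta 0.93 [ -1.  45. 165.]
[[-0.02, 0.0, 0.01, -0.0, -0.0, -0.0], [-0.02, 0.0, 0.01, -0.0, -0.0, -0.0], [-0.01, 0.0, 0.01, -0.0, -0.0, -0.0], [-0.02, 0.0, 0.01, -0.0, -0.0, -0.0], [-0.02, 0.0, 0.01, -0.0, -0.0, -0.0]]
theta 0.69 [-16.  45. 151.]
[[-0.02, 0.0, 0.01, -0.0, -0.0, -0.0], [-0.01, 0.0, 0.02, -0.0, -0.0, -0.0], [-0.02, 0.0, 0.01, -0.0, -0.0, -0.0], [-0.01, 0.0, 0.02, -0.0, -0.0, -0.0], [-0.02, 0.0, 0.01, -0.0, -0.0, -0.0]]
theta 0.44 [-27.  45. 133.]
[[-0.01, 0.0, 0.02, -0.0, -0.0, -0.0], [-0.01, 0.0, 0.02, -0.0, -0.0, -0.0], [-0.01, 0.0, 0.01, -0.0, -0.0, -0.0], [-0.01, 0.0, 0.02, -0.0, -0.0, -0.0], [-0.01, 0.0, 0.02, -0.0, -0.0, -0.0]]
theta 0.2 [-34.  45. 113.]
[[-0.01, 0.0, 0.02, -0.0, -0.0, -0.0], [-0.0, 0.0, 0.02, -0.0, -0.0, -0.0], [-0.01, 0.0, 0.02, -0.0, -0.0, -0.0], [-0.01, 0.0, 0.02, -0.0, -0.0, -0.0], [-0.01, 0.0, 0.02, -0.0, -0.0, -0.0]]
```

servo_tool([
  {"dp":[-0.02,0,0],"delta_rot":[0,0,0],"fingers":0.1},
  {"dp":[-0.02,0,-0.01],"delta_rot":[0,0,0],"fingers":0.1},
  {"dp":[-0.02,0,0],"delta_rot":[0,0,0],"fingers":0.1},
  {"dp":[-0.02,0,-0.01],"delta_rot":[0,0,0],"fingers":0.1},
  {"dp":[-0.02,0,0],"delta_rot":[0,0,0],"fingers":0.1},
])

```text
clock: 17.3
position: [0.5794, 0.0979, 0.2468]
ee_rot: [-0.0, 0.997, -0.079, -0.001]
contact_force: [2.2, 2.9, 2.9]
width: 0.0137
gripper_force: 19.9
```

servo_tool([
  {"dp":[-0.02,0,0],"delta_rot":[0,0,0],"fingers":0.1},
  {"dp":[-0.02,0,0],"delta_rot":[0,0,0],"fingers":0.1},
  {"dp":[-0.02,0,0],"delta_rot":[0,0,0],"fingers":0.1},
  {"dp":[-0.03,0,0],"delta_rot":[0,0,0],"fingers":0.1},
  {"dp":[-0.02,0,0],"delta_rot":[0,0,0],"fingers":0.1},
])

```text
clock: 17.8
position: [0.5569, 0.1016, 0.2461]
ee_rot: [-0.0, 0.997, -0.08, -0.002]
contact_force: [2.3, 2.9, 1.8]
width: 0.0139
gripper_force: 20.1
```

```bash
python3 - <<'E'
from h import *
p,R=here(.065)
im,C,m=presser('top');q=C[m]
r=np.hypot(q[:,0]-52,q[:,2]-96);th=np.arctan2(q[:,2]-96,52-q[:,0]);k=(r>35)&(r<60)&(abs(q[:,1]-45)<20);print(k.sum(),np.median(th[k]))
E
```

```text
t 17.8 TCPc [ 36.4  44.7 246.1] graspc [ 36.1  44.7 181.1] rotTo B [-0.003  0.003 -1.567] q [0.06 0.3  1.62 0.   1.23 1.79] F [2.3 2.9 1.8] w 0.0139 20.107711851596832
0 nan
  return _methods._mean(a, axis=axis, dtype=dtype,
  ret = ret.dtype.type(ret / rcount)
```

Forces show the arm is being carried (2–3 N), so I'll keep following the arc.

servo_tool([
  {"dp":[-0.02,0,0.01],"delta_rot":[0,0,0],"fingers":0.1},
  {"dp":[-0.02,0,0],"delta_rot":[0,0,0],"fingers":0.1},
  {"dp":[-0.02,0,0.01],"delta_rot":[0,0,0],"fingers":0.1},
  {"dp":[-0.02,0,0],"delta_rot":[0,0,0],"fingers":0.1},
  {"dp":[-0.02,0,0.01],"delta_rot":[0,0,0],"fingers":0.1},
])

```text
clock: 18.35
position: [0.5374, 0.1048, 0.2404]
ee_rot: [-0.0, 0.997, -0.08, -0.002]
contact_force: [0.4, 4.7, 6.0]
width: 0.0137
gripper_force: 20.8
```

servo_tool([
  {"dp":[-0.02,0,0.01],"delta_rot":[0,0,0],"fingers":0.1},
  {"dp":[-0.02,0,0.01],"delta_rot":[0,0,0],"fingers":0.1},
  {"dp":[-0.01,0,0.01],"delta_rot":[0,0,0],"fingers":0.1},
  {"dp":[-0.02,0,0.01],"delta_rot":[0,0,0],"fingers":0.1},
  {"dp":[-0.02,0,0.01],"delta_rot":[0,0,0],"fingers":0.1},
])

```text
clock: 18.85
position: [0.519, 0.1078, 0.23]
ee_rot: [-0.0, 0.997, -0.08, -0.002]
contact_force: [0.6, 4.9, 2.1]
width: 0.0141
gripper_force: 21.2
```

servo_tool([
  {"dp":[-0.02,0,0.01],"delta_rot":[0,0,0],"fingers":0.1},
  {"dp":[-0.01,0,0.02],"delta_rot":[0,0,0],"fingers":0.1},
  {"dp":[-0.02,0,0.01],"delta_rot":[0,0,0],"fingers":0.1},
  {"dp":[-0.01,0,0.02],"delta_rot":[0,0,0],"fingers":0.1},
  {"dp":[-0.01,0,0.01],"delta_rot":[0,0,0],"fingers":0.1},
])

```text
clock: 19.35
position: [0.5039, 0.1102, 0.2154]
ee_rot: [-0.001, 0.997, -0.08, -0.004]
contact_force: [-1.7, 6.1, 4.6]
width: 0.0141
gripper_force: 21.7
```

```bash
python3 - <<'E'
from h import *
p,R=here(.065);g=cr(p+R.apply([0,0,.065]));print(np.hypot(g[0]-52,g[2]-96),np.arctan2(g[2]-96,52-g[0]))
im,d,c=grab('side');save(cv2.resize(im[130:250,180:330],None,fx=4,fy=4),'side6.png')
for a in(.44,.2,.06):
    t=[52-86*np.cos(a)-1.3,45,96+86*np.sin(a)];print(a,np.round(t));p,R=plan(p,R,w(*t),D,5,off=.065)
E
```

```text
t 19.35 TCPc [-17.3  44.6 215.4] graspc [-17.9  44.6 150.4] rotTo B [-0.007  0.006 -1.567] q [0.08 0.26 1.76 0.   1.13 1.81] F [-1.7  6.1  4.6] w 0.0141 21.668429374694824
88.54267807953323 0.6612410617664074
0.44 [-27.  45. 133.]
[[-0.01, -0.0, 0.02, -0.0, 0.02, 0.01], [-0.01, -0.0, 0.02, -0.0, 0.02, 0.01], [-0.01, -0.0, 0.01, -0.0, 0.02, 0.01], [-0.01, -0.0, 0.02, -0.0, 0.02, 0.01], [-0.01, -0.0, 0.02, -0.0, 0.02, 0.01]]
0.2 [-34.  45. 113.]
[[-0.01, -0.0, 0.02, -0.0, -0.0, -0.0], [-0.0, -0.0, 0.02, -0.0, -0.0, -0.0], [-0.01, -0.0, 0.02, -0.0, -0.0, -0.0], [-0.0, -0.0, 0.02, -0.0, -0.0, -0.0], [-0.01, -0.0, 0.02, -0.0, -0.0, -0.0]]
0.06 [-35.  45. 101.]
[[-0.0, -0.0, 0.01, -0.0, -0.0, -0.0], [-0.0, -0.0, 0.01, -0.0, -0.0, -0.0], [-0.01, -0.0, 0.01, -0.0, -0.0, -0.0], [0.0, -0.0, 0.02, -0.0, -0.0, -0.0], [0.0, -0.0, 0.01, -0.0, -0.0, -0.0]]
```

View pics/side6.png

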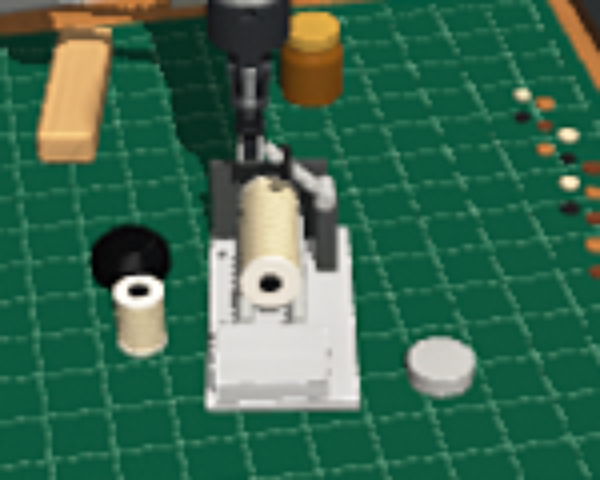

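The arm is following, with the bar now slanting over the tube. I'll continue down.

servo_tool([
  {"dp":[-0.01,0,0.02],"delta_rot":[0,0,0],"fingers":0.1},
  {"dp":[-0.01,0,0.02],"delta_rot":[0,0,0],"fingers":0.1},
  {"dp":[-0.01,0,0.01],"delta_rot":[0,0,0],"fingers":0.1},
  {"dp":[-0.01,0,0.02],"delta_rot":[0,0,0],"fingers":0.1},
  {"dp":[0,0,0.02],"delta_rot":[0,0,0],"fingers":0.1},
])

```text
clock: 19.9
position: [0.494, 0.1118, 0.1971]
ee_rot: [-0.001, 0.997, -0.08, -0.007]
contact_force: [-8.6, 8.2, 7.6]
width: 0.0138
gripper_force: 22.2
```

servo_tool([
  {"dp":[-0.01,0,0.02],"delta_rot":[0,0,0],"fingers":0.1},
  {"dp":[0,0,0.02],"delta_rot":[0,0,0],"fingers":0.1},
  {"dp":[-0.01,0,0.02],"delta_rot":[0,0,0],"fingers":0.1},
  {"dp":[0,0,0.02],"delta_rot":[0,0,0],"fingers":0.1},
  {"dp":[-0.01,0,0.02],"delta_rot":[0,0,0],"fingers":0.1},
])

```text
clock: 20.4
position: [0.4887, 0.1127, 0.1767]
ee_rot: [-0.001, 0.997, -0.08, -0.006]
contact_force: [-2.6, 7.1, 1.3]
width: 0.0139
gripper_force: 22.2
```

servo_tool([
  {"dp":[0,0,0.01],"delta_rot":[0,0,0],"fingers":0.1},
  {"dp":[0,0,0.01],"delta_rot":[0,0,0],"fingers":0.1},
  {"dp":[0,0,0.01],"delta_rot":[0,0,0],"fingers":0.1},
  {"dp":[0,0,0.01],"delta_rot":[0,0,0],"fingers":0.1},
  {"dp":[0,0,0],"delta_rot":[0,0,0],"fingers":0.1},
])

```text
clock: 20.9
position: [0.488, 0.1128, 0.1683]
ee_rot: [-0.001, 0.997, -0.08, -0.007]
contact_force: [-4.0, 8.7, 0.5]
width: 0.014
gripper_force: 22.2
```

```bash
python3 - <<'E'
from h import *
p,R=here(.065);g=cr(p+R.apply([0,0,.065]));print(np.hypot(g[0]-52,g[2]-96),np.arctan2(g[2]-96,52-g[0]))
E
```

```text
t 20.9 TCPc [-33.4  44.5 168.3] graspc [-34.2  44.5 103.4] rotTo B [-0.011  0.011 -1.568] q [0.09 0.29 1.86 0.   1.01 1.81] F [-4.   8.7  0.5] w 0.014 22.222580015659332
86.55715519555473 0.08507080384131675
```

servo_tool([
  {"dp":[0,0,0.01],"delta_rot":[0,0,0],"fingers":0.1},
  {"dp":[0,0,0.01],"delta_rot":[0,0,0],"fingers":0.1},
  {"dp":[0,0,0],"delta_rot":[0,0,0],"fingers":0.1},
])

```text
clock: 21.2
position: [0.4879, 0.1128, 0.1643]
ee_rot: [-0.001, 0.997, -0.08, -0.007]
contact_force: [-3.5, 9.3, 0.1]
width: 0.0142
gripper_force: 22.2
```

servo_tool([
  {"dp":[0,0,0.01],"delta_rot":[0,0,0],"fingers":0.1},
  {"dp":[0,0,0],"delta_rot":[0,0,0],"fingers":0.1},
])

```text
clock: 21.4
position: [0.4879, 0.1128, 0.1623]
ee_rot: [-0.001, 0.997, -0.08, -0.007]
contact_force: [-4.8, 8.5, 1.0]
width: 0.0138
gripper_force: 22.2
```

servo_tool([
  {"dp":[0,0,0.005],"delta_rot":[0,0,0],"fingers":0.1},
  {"dp":[0,0,0],"delta_rot":[0,0,0],"fingers":0.1},
])

```text
clock: 21.6
position: [0.4879, 0.1128, 0.1614]
ee_rot: [-0.001, 0.997, -0.08, -0.007]
contact_force: [-4.0, 8.2, 0.6]
width: 0.0138
gripper_force: 22.2
```

servo_tool([
  {"dp":[0,0,0.005],"delta_rot":[0,0,0],"fingers":0.1},
  {"dp":[0,0,0],"delta_rot":[0,0,0],"fingers":0.1},
])

```text
clock: 21.8
position: [0.4879, 0.1128, 0.1604]
ee_rot: [-0.001, 0.997, -0.08, -0.007]
contact_force: [-5.2, 9.3, 0.6]
width: 0.0139
gripper_force: 22.2
```

servo_tool([
  {"dp":[0,0,0.005],"delta_rot":[0,0,0],"fingers":0.1},
  {"dp":[0,0,0],"delta_rot":[0,0,0],"fingers":0.1},
])

```text
clock: 22.0
position: [0.488, 0.1128, 0.1594]
ee_rot: [-0.001, 0.997, -0.08, -0.007]
contact_force: [-3.5, 8.6, -0.1]
width: 0.0137
gripper_force: 22.3
```

servo_tool([
  {"dp":[0,0,0.005],"delta_rot":[0,0,0],"fingers":0.1},
  {"dp":[0,0,0],"delta_rot":[0,0,0],"fingers":0.1},
])

```text
clock: 22.2
position: [0.4881, 0.1127, 0.1585]
ee_rot: [-0.001, 0.997, -0.08, -0.007]
contact_force: [-3.8, 8.2, 0.8]
width: 0.0141
gripper_force: 22.2
```

```bash
python3 - <<'E'
from h import *
here(.065)
for n in('side','top'):
    im,C,m=presser(n)
    m=(abs(C[...,1]-45)<26)&(C[...,2]>80)&(C[...,2]<125)&(C[...,0]<75)&(C[...,0]>-60)
    for x in range(-45,70,8):
        q=C[m&(abs(C[...,0]-x)<4)]
        if len(q): print(n,x,len(q),'all z max',q[:,2].max().round(1),'bar med',np.median(q[abs(q[:,1]-45)<5][:,2]).round(1) if (abs(q[:,1]-45)<5).any() else None)
save(cv2.resize(imaging.get_image('side')[0][140:220,200:300],None,fx=6,fy=6,interpolation=cv2.INTER_CUBIC),'side7.png')
E
```

```text
t 22.2 TCPc [-33.2  44.5 158.5] graspc [-34.1  44.6  93.5] rotTo B [-0.011  0.01  -1.568] q [0.09 0.3  1.87 0.   0.98 1.81] F [-3.8  8.2  0.8] w 0.0141 22.242867350578308
side -45 8 all z max 114.4 bar med None
side -37 20 all z max 123.6 bar med None
side -29 14 all z max 119.5 bar med None
side -21 14 all z max 106.0 bar med 93.8
side -13 17 all z max 106.4 bar med 99.5
side -5 23 all z max 109.8 bar med 106.0
side 3 20 all z max 107.5 bar med 102.0
side 11 21 all z max 104.8 bar med 95.2
side 19 12 all z max 105.3 bar med 102.5
side 27 8 all z max 105.1 bar med 100.1
side 35 8 all z max 102.9 bar med 98.7
side 43 18 all z max 105.7 bar med 103.2
side 51 19 all z max 108.2 bar med 103.4
side 59 13 all z max 104.4 bar med 91.5
```

View pics/side7.png

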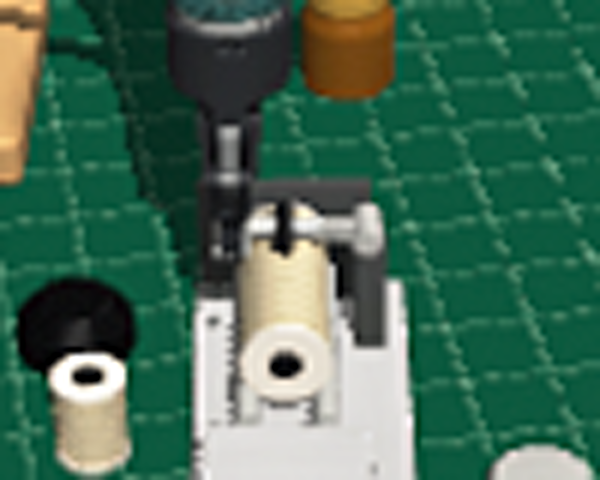

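The bar looks level at about (320,230) in the crop, with its roller at (285,230) at the tube's surface. I'll continue until the contact force shows.

servo_tool([
  {"dp":[0,0,0.005],"delta_rot":[0,0,0],"fingers":0.1},
  {"dp":[0,0,0],"delta_rot":[0,0,0],"fingers":0.1},
])

```text
clock: 22.55
position: [0.4881, 0.1128, 0.1574]
ee_rot: [-0.001, 0.997, -0.08, -0.007]
contact_force: [-4.0, 9.1, 0.0]
width: 0.0138
gripper_force: 22.2
```

servo_tool([
  {"dp":[0,0,0.005],"delta_rot":[0,0,0],"fingers":0.1},
  {"dp":[0,0,0],"delta_rot":[0,0,0],"fingers":0.1},
])

```text
clock: 22.75
position: [0.4883, 0.1127, 0.1565]
ee_rot: [-0.001, 0.997, -0.08, -0.006]
contact_force: [-4.1, 8.0, 0.3]
width: 0.0142
gripper_force: 22.2
```

servo_tool([
  {"dp":[0,0,0.005],"delta_rot":[0,0,0],"fingers":0.1},
  {"dp":[0,0,0],"delta_rot":[0,0,0],"fingers":0.1},
])

```text
clock: 22.95
position: [0.4882, 0.1127, 0.1555]
ee_rot: [-0.001, 0.997, -0.08, -0.006]
contact_force: [-3.6, 8.1, 0.6]
width: 0.0141
gripper_force: 22.2
```

servo_tool([
  {"dp":[0,0,0.005],"delta_rot":[0,0,0],"fingers":0.1},
  {"dp":[0,0,0],"delta_rot":[0,0,0],"fingers":0.1},
])

```text
clock: 23.15
position: [0.4884, 0.1127, 0.1545]
ee_rot: [-0.001, 0.997, -0.08, -0.006]
contact_force: [-4.4, 7.8, 0.6]
width: 0.0139
gripper_force: 22.2
```

servo_tool([
  {"dp":[0,0,0.005],"delta_rot":[0,0,0],"fingers":0.1},
  {"dp":[0,0,0],"delta_rot":[0,0,0],"fingers":0.1},
])

```text
clock: 23.35
position: [0.4883, 0.1127, 0.1535]
ee_rot: [-0.001, 0.997, -0.08, -0.006]
contact_force: [-3.2, 8.3, 0.6]
width: 0.0138
gripper_force: 22.2
```

There's no z force, so the pads may be slipping over the ball. I'll release, rise, and measure the arm's angle directly.

servo_tool([
  {"dp":[0,0,0],"delta_rot":[0,0,0],"fingers":0.3},
  {"dp":[0,0,0],"delta_rot":[0,0,0],"fingers":0.45},
  {"dp":[0,0,-0.05],"delta_rot":[0,0,0],"fingers":0.45},
  {"dp":[0,0,-0.15],"delta_rot":[0,0,0],"fingers":0.45},
  {"dp":[0,0,-0.1],"delta_rot":[0,0,0],"fingers":0.2},
])

```text
clock: 23.85
position: [0.4927, 0.111, 0.217]
ee_rot: [0.001, 0.997, -0.08, -0.001]
contact_force: [0.3, 0.5, 0.7]
width: 0.0256
gripper_force: 0.0
```

servo_tool([
  {"dp":[-0.1,0,0],"delta_rot":[0,0,0],"fingers":0},
  {"dp":[-0.1,0,0],"delta_rot":[0,0,0],"fingers":0},
  {"dp":[0,0,0],"delta_rot":[0,0,0],"fingers":0},
])

```text
clock: 24.15
position: [0.4503, 0.1176, 0.2159]
ee_rot: [0.001, 0.997, -0.079, -0.003]
contact_force: [0.3, -0.3, -0.5]
width: 0.0002
gripper_force: 0.0
```

```bash
python3 - <<'E'
from h import *
p,R=here(.073)
for n in('side','top','wrist'):
    if n=='wrist':
        im,d,c=grab(n);H=np.array(c['hand_eye']);K=np.array(c['intrinsics']);v,u=np.indices(d.shape)
        P=np.stack([(u-K[0,2])/K[0,0]*d,(v-K[1,2])/K[1,1]*d,d],-1)@H[:3,:3].T+H[:3,3]
        C=(R.apply(P.reshape(-1,3))+p-O)@np.stack([xc,yc,Z],1)*1000;C=C.reshape(*d.shape,3);C[d==0]=np.nan;save(im,'wrist8.png')
    else: im,C,m=presser(n)
    m=(abs(C[...,1]-45)<4)&(C[...,2]>80)&(C[...,2]<125)&(C[...,0]<75)&(C[...,0]>-60)
    print(n,[(x,int(k.sum()),float(np.median(C[k][:,2]).round(1)),float(C[k][:,2].max().round(1))) for x in range(-45,60,6) for k in [m&(abs(C[...,0]-x)<3)] if k.any()])
    m=(abs(C[...,0])<2)&(C[...,1]<15)&(C[...,1]>-40)&(C[...,2]>75);print('tube top',np.nanmedian(C[m][:,2]),m.sum())
E
```

```text
t 24.15 TCPc [-71.3  43.2 215.9] graspc [-71.7  43.1 142.9] rotTo B [-0.003  0.005 -1.566] q [ 0.11  0.19  1.87 -0.    1.1   1.84] F [ 0.3 -0.3 -0.5] w 0.0002 0.0
side [(-39, 2, 102.0, 104.8), (-33, 2, 100.5, 102.9), (-27, 2, 99.2, 101.1), (-21, 3, 98.2, 99.9), (-15, 3, 84.8, 101.4), (-9, 6, 98.1, 106.5), (3, 2, 99.0, 100.2), (9, 5, 97.3, 98.9), (15, 1, 91.9, 91.9), (21, 3, 98.5, 101.8), (27, 3, 96.8, 101.3), (33, 3, 102.2, 103.8), (39, 3, 102.2, 103.3), (45, 2, 102.8, 105.1), (51, 2, 103.4, 104.6), (57, 1, 101.1, 101.1)]
tube top 88.00220971630512 8
top [(45, 1, 103.4, 103.4), (51, 4, 104.9, 106.7), (57, 5, 100.1, 103.1)]
tube top 86.09404265301845 26
wrist [(-45, 71, 101.9, 104.1), (-39, 138, 103.1, 104.7), (-33, 156, 100.3, 103.9), (-27, 140, 99.7, 101.6), (-21, 138, 99.7, 101.7), (-15, 153, 99.6, 101.1), (-9, 141, 101.4, 103.6), (-3, 161, 101.8, 104.3), (3, 159, 99.4, 101.0), (9, 154, 99.3, 101.2), (15, 175, 99.2, 100.8), (21, 180, 99.3, 100.8), (27, 180, 99.3, 100.8), (33, 190, 99.0, 101.2), (39, 210, 100.2, 104.5), (45, 224, 103.7, 105.9), (51, 132, 103.2, 105.3)]
tube top 86.23777572050727 640
```

View pics/wrist8.png

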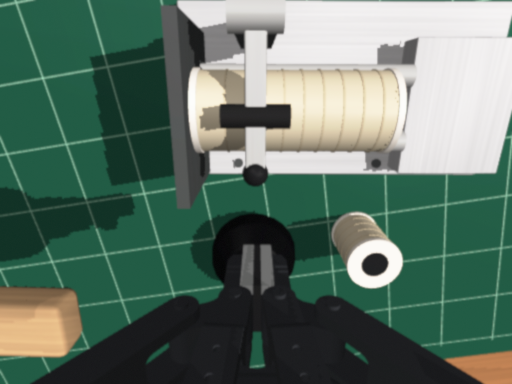

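The bar's top reads 99.0–99.7 mm along its length, so the arm is level within about 0.01 rad, and the roller is across the tube. I'll press the ball down gently from above with shut fingers to make sure of contact.

servo_tool([
  {"dp":[0.1,0,0],"delta_rot":[0,0,0],"fingers":0},
  {"dp":[0.09,0,0.05],"delta_rot":[0,0,0],"fingers":0},
  {"dp":[0,0,0.07],"delta_rot":[0,0,0],"fingers":0},
  {"dp":[0,0,0.04],"delta_rot":[0,0,0],"fingers":0},
  {"dp":[0,0,0],"delta_rot":[0,0,0],"fingers":0},
])

```text
clock: 24.8
position: [0.49, 0.1116, 0.1819]
ee_rot: [0.0, 0.997, -0.08, -0.003]
contact_force: [0.6, -0.2, 0.4]
width: 0.0002
gripper_force: 0.0
```

servo_tool([
  {"dp":[0,0,0.01],"delta_rot":[0,0,0],"fingers":0},
  {"dp":[0,0,0],"delta_rot":[0,0,0],"fingers":0},
])

```text
clock: 25.0
position: [0.4905, 0.1119, 0.1816]
ee_rot: [0.0, 0.997, -0.079, -0.001]
contact_force: [-0.5, -1.0, -1.0]
width: 0.0
gripper_force: 0.0
```

servo_tool([
  {"dp":[0,0,0.01],"delta_rot":[0,0,0],"fingers":0},
  {"dp":[0,0,0],"delta_rot":[0,0,0],"fingers":0},
])

```text
clock: 25.2
position: [0.4903, 0.1119, 0.1795]
ee_rot: [0.0, 0.997, -0.079, -0.001]
contact_force: [-0.9, -0.2, -0.1]
width: -0.0
gripper_force: 0.0
```

```bash
python3 - <<'E'
from h import *
here(.073)
E
```

```text
t 25.2 TCPc [-31.   44.1 179.5] graspc [-31.2  44.1 106.5] rotTo B [-0.002  0.002 -1.567] q [0.09 0.28 1.84 0.   1.02 1.82] F [-0.9 -0.2 -0.1] w -0.0 0.0
```

servo_tool([
  {"dp":[0,0,0.01],"delta_rot":[0,0,0],"fingers":0},
  {"dp":[0,0,0],"delta_rot":[0,0,0],"fingers":0},
])

```text
clock: 25.4
position: [0.4902, 0.1119, 0.1772]
ee_rot: [0.0, 0.997, -0.079, -0.002]
contact_force: [0.6, -0.1, -0.7]
width: 0.0001
gripper_force: 0.0
```

servo_tool([
  {"dp":[0,0,0.005],"delta_rot":[0,0,0],"fingers":0},
  {"dp":[0,0,0],"delta_rot":[0,0,0],"fingers":0},
])

```text
clock: 25.6
position: [0.4903, 0.1119, 0.1762]
ee_rot: [0.0, 0.997, -0.079, -0.002]
contact_force: [0.7, 0.2, 0.1]
width: 0.0
gripper_force: 0.1
```

servo_tool([
  {"dp":[0,0,0.005],"delta_rot":[0,0,0],"fingers":0},
  {"dp":[0,0,0],"delta_rot":[0,0,0],"fingers":0},
])

```text
clock: 25.8
position: [0.4903, 0.1119, 0.1758]
ee_rot: [0.0, 0.997, -0.08, -0.001]
contact_force: [-0.6, 0.4, 3.0]
width: -0.0002
gripper_force: 2.0
```

servo_tool([
  {"dp":[0,0,0.005],"delta_rot":[0,0,0],"fingers":0},
  {"dp":[0,0,0],"delta_rot":[0,0,0],"fingers":0},
])

```text
clock: 26.0
position: [0.4903, 0.112, 0.1754]
ee_rot: [0.0, 0.997, -0.079, -0.001]
contact_force: [-2.1, -0.4, 9.6]
width: -0.0002
gripper_force: 4.6
```

servo_tool([
  {"dp":[0,0,0.005],"delta_rot":[0,0,0],"fingers":0},
  {"dp":[0,0,0],"delta_rot":[0,0,0],"fingers":0},
])

```text
clock: 26.2
position: [0.4903, 0.112, 0.1752]
ee_rot: [-0.0, 0.997, -0.079, -0.001]
contact_force: [-4.0, -0.3, 13.8]
width: -0.0
gripper_force: 7.1
```

The resistance is firm: 14 N with almost no travel, where the hinge moved with a few newtons. So the roller is on the tube. I'll retreat and check once.

servo_tool([
  {"dp":[0,0,-0.02],"delta_rot":[0,0,0],"fingers":0},
  {"dp":[0,0,-0.1],"delta_rot":[0,0,0],"fingers":0},
  {"dp":[-0.1,0,-0.2],"delta_rot":[0,0,0],"fingers":0},
  {"dp":[-0.15,0,-0.2],"delta_rot":[0,0,0],"fingers":0},
  {"dp":[0,0,0],"delta_rot":[0,0,0],"fingers":0},
])

```text
clock: 26.7
position: [0.4406, 0.1205, 0.2821]
ee_rot: [-0.001, 0.997, -0.079, 0.002]
contact_force: [0.8, -0.4, 0.3]
width: 0.0001
gripper_force: 0.0
```

```bash
python3 - <<'E'
from h import *
p,R=here(.073)
im,d,c=grab('wrist');H=np.array(c['hand_eye']);K=np.array(c['intrinsics']);v,u=np.indices(d.shape)
P=np.stack([(u-K[0,2])/K[0,0]*d,(v-K[1,2])/K[1,1]*d,d],-1)@H[:3,:3].T+H[:3,3]
C=((R.apply(P.reshape(-1,3))+p-O)@np.stack([xc,yc,Z],1)*1000).reshape(*d.shape,3)
b=(abs(C[...,1]-45)<4)&(C[...,2]>80)&(C[...,2]<125)
print([(x,float(np.median(C[b&(abs(C[...,0]-x)<3)][:,2]).round(1))) for x in range(-39,52,6)])
t=(abs(C[...,0])<8)&(C[...,2]>70)&(C[...,2]<95)&(abs(C[...,1])<100);print('tube y',np.percentile(C[t][:,1],[.5,99.5]).round(1))
t=(abs(C[...,0])<8)&(C[...,2]>96)&(C[...,1]>70)&(C[...,1]<110);print('plate y',np.percentile(C[t][:,1],[.5,99.5]).round(1))
E
```

```text
t 26.7 TCPc [-81.4  44.5 282.1] graspc [-81.1  44.6 209.1] rotTo B [ 0.002 -0.005 -1.566] q [0.11 0.11 1.78 0.   1.25 1.84] F [ 0.8 -0.4  0.3] w 0.0001 0.0
[(-39, 102.0), (-33, 101.8), (-27, 99.1), (-21, 99.2), (-15, 99.4), (-9, 99.5), (-3, 102.0), (3, 100.4), (9, 99.5), (15, 99.4), (21, 99.5), (27, 99.5), (33, 99.6), (39, 99.5), (45, 102.7), (51, 104.4)]
tube y [-44.6  85. ]
plate y [84.8 93. ]
```

The arm is level, the tube spans −44.6 to 85.0 and the plate face is at 84.8, so everything is in place. Handing in.

```bash
python3 -c "
from rig import manip; print(manip.sign_off())"
```

```text
the job is handed in; nothing more can be done
None
```

The tube lies in the trough, home against the end plate, with the presser's roller down on it, and the job is handed in (no verdict was returned) at about 27 s of the 54 s allowed.

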